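Load the headset charging rail: isolate, prove dead, hang, switch on

TASK

Load the headset charging rail on the desk. Turn its red rotary isolator fully off, then with the isolator off and before any headset is hung, take the yellow tester and touch its tip to the red-ringed test stud and then to the black-ringed one to prove the rail dead, and put the tester back upright in its block, fully down. Hang every headset that is there over the rail by its headband pad, square to the bar, its ear cups hanging freely on either side and no headset touching another, and only when all hang still and the tester is back turn the isolator fully on again; leave the other things on the desk where they are.

Things in the scene. Friction and masses are not known exactly. Their poses are not given: they have to be found in the camera images.
- rail: charging rail, fixed: a straight flat-topped horizontal bar along its y axis on two black posts at y = +-200 mm (radius 11 mm; foot bars 90 x 30 x 12 mm). Bar 36 mm wide, 16 mm tall, top 155 mm above the desk; copper on the usable part, y = -160..160 mm. Origin on the desk under the bar's middle. Its place and yaw vary
- rail_top (a point): the top of the rail bar at mid length, 155 mm above the desk; y along the bar, z up
- isolator (a joint): rotary isolator handle, rad: 0 = off (end stop, white mark), 1.2 = on (end stop, green mark). Turning clockwise seen from above raises the value (towards on). Light friction (0.06 N m); it stays where it is left; starts near on. Fully off is below 0.15, fully on above 1.05
- isolator_grip (a point): point on the isolator's vertical axis, 90 mm above the desk, at the height to grip. Red handle: upright bar 56 mm long, 14 mm thick, top 101 mm above the desk, on a red disc of 48 mm diameter (disc top 67 mm above the desk) on a grey box 100 x 100 x 55 mm. The point turns with the handle: x along the bar (white dash at +x), y across its thickness
- terminals: grey terminal block, 60 x 110 x 30 mm, fixed, with two brass test studs (16 mm diameter, 8 mm tall) on top. Origin under its centre, y along its length: red-ringed stud at y = +27 mm, black-ringed one at y = -27 mm. It and the isolator stand at the two sides of the desk, swapped in some starts
- test_red (a point): centre of the flat top of the red-ringed brass test stud (radius 8 mm), 38 mm above the desk
- test_black (a point): centre of the flat top of the black-ringed brass test stud (radius 8 mm), 38 mm above the desk
- holder: dark wooden block, 64 x 64 x 75 mm, fixed, with an 18 x 18 mm square hole straight down through its centre, in which the tester stands tip down. Origin under its centre on the desk
- tester: voltage tester pen, 0.05 kg, standing tip down in the block. Origin at its tip, z up along it. Steel point (tapered to 34 mm) and 14 mm barrel to 70 mm; yellow collar, 26 mm diameter, 70 to 76 mm, its underside resting on the block's top when fully down (tip then 5 mm above the desk); square yellow grip 14 x 14 mm from 76 to 132 mm, faces along its x and y
- tester_tip (a point): the tip of the tester, its origin
- mug: blue mug, 80 mm wide, 95 mm tall, a bystander; origin under its centre
- mouse: black computer mouse, 100 x 60 x 32 mm, a bystander; origin under its centre
- notes: yellow block of notes, 76 x 76 x 25 mm, a bystander; origin under its centre
- stapler: red and black stapler, 140 x 35 x 44 mm, a bystander; origin under its centre
- hs_blue: Blue rigid on-ear headset, about 0.15 kg, standing on its two ear cups, headband up; may be absent. Origin midway between the cups at their underside; x fore-aft, y ear to ear, z up. 130 mm ear to ear, 60 mm fore-aft, 150 mm high; 90 mm clear between the cups (62 mm high). At the top a firm headband pad, 30 mm (x) by 52 mm (y), 125 to 145 mm above the origin; pinch it across its 30 mm
- hs_blue_pad (a point): centre of the underside of the blue headset's headband pad, 125 mm above its origin, where it rests on the bar, cups either side; axes as the headset's. Fingertips must stay above this level to clear the bar. A knocked hanging headset swings for a few seconds
- hs_white: White rigid on-ear headset, about 0.15 kg, standing on its two ear cups, headband up; may be absent. Origin midway between the cups at their underside; x fore-aft, y ear to ear, z up. 130 mm ear to ear, 60 mm fore-aft, 150 mm high; 90 mm clear between the cups (62 mm high). At the top a firm headband pad, 30 mm (x) by 52 mm (y), 125 to 145 mm above the origin; pinch it across its 30 mm
- hs_white_pad (a point): centre of the underside of the white headset's headband pad, 125 mm above its origin, where it rests on the bar, cups either side; axes as the headset's. Fingertips must stay above this level to clear the bar. A knocked hanging headset swings for a few seconds
- hs_orange: Orange rigid on-ear headset, about 0.15 kg, standing on its two ear cups, headband up; may be absent. Origin midway between the cups at their underside; x fore-aft, y ear to ear, z up. 130 mm ear to ear, 60 mm fore-aft, 150 mm high; 90 mm clear between the cups (62 mm high). At the top a firm headband pad, 30 mm (x) by 52 mm (y), 125 to 145 mm above the origin; pinch it across its 30 mm
- hs_orange_pad (a point): centre of the underside of the orange headset's headband pad, 125 mm above its origin, where it rests on the bar, cups either side; axes as the headset's. Fingertips must stay above this level to clear the bar. A knocked hanging headset swings for a few seconds
Not all that is in view belongs to the job. Of the things that look like the part that bears isolator, the smaller one is meant.

How it is judged (in metres and radians):
On the way, in this order (a step that is already met when the one before it is completed fails the run):
1. the isolator is turned fully off (value of joint isolator below 0.15 rad), for 0.2 s.
2. the tester's tip touches the red-ringed stud, isolator off, no headset hung yet (horizontal distance between tester_tip and test_red below 0.008 m and contact force between tester and terminals above 0.15 N and distance between tester_tip and test_red below 0.01 m and value of joint isolator below 0.15 rad and height (world z) of each of hs_blue, hs_white, hs_orange below 0.02 m), for 0.1 s.
3. then the tester's tip touches the black-ringed stud, isolator off, no headset hung yet (horizontal distance between tester_tip and test_black below 0.008 m and contact force between tester and terminals above 0.15 N and distance between tester_tip and test_black below 0.01 m and value of joint isolator below 0.15 rad and height (world z) of each of hs_blue, hs_white, hs_orange below 0.02 m), for 0.1 s.
4. with the isolator still off, every headset hangs on the rail and the tester is back in its block (x of hs_blue_pad in the frame of rail_top between -0.025 and 0.025 m and y of hs_blue_pad in the frame of rail_top between -0.175 and 0.175 m and z of hs_blue_pad in the frame of rail_top between -0.008 and 0.012 m and angle between each of hs_blue, hs_white, hs_orange's own z axis and vertical below 0.35 rad and angle between the x axis of each of hs_blue, hs_white, hs_orange and the y axis of rail, either way round below 0.35 rad and contact force between each of hs_blue, hs_white, hs_orange and rail above 0.2 N and linear speed of each of hs_blue, hs_white, hs_orange below 0.05 m/s and x of hs_white_pad in the frame of rail_top between -0.025 and 0.025 m and y of hs_white_pad in the frame of rail_top between -0.175 and 0.175 m and z of hs_white_pad in the frame of rail_top between -0.008 and 0.012 m and x of hs_orange_pad in the frame of rail_top between -0.025 and 0.025 m and y of hs_orange_pad in the frame of rail_top between -0.175 and 0.175 m and z of hs_orange_pad in the frame of rail_top between -0.008 and 0.012 m and contact force between hs_blue and hs_white below 0.05 N and contact force between each of hs_blue, hs_white and hs_orange below 0.05 N and z of tester in the frame of holder below 0.015 m and horizontal distance between tester and holder below 0.01 m and angle between tester's own z axis and vertical below 0.12 rad and linear speed of tester below 0.03 m/s and value of joint isolator below 0.15 rad), for 0.3 s.
5. the isolator is turned fully on (value of joint isolator above 1.05 rad), for 0.2 s.
At the end, for the whole second after the job is handed in: Isolator on (above 1.05). Every headset present rests still on the bar on its pad: within 25 mm across, 175 mm of mid length, under 0.35 rad tilted or askew, touching no other headset. Tester in its block: tip under 15 mm from the desk, within 10 mm of the hole axis, tilt under 0.12 rad (x of hs_blue_pad in the frame of rail_top between -0.025 and 0.025 m and y of hs_blue_pad in the frame of rail_top between -0.175 and 0.175 m and z of hs_blue_pad in the frame of rail_top between -0.008 and 0.012 m and angle between each of hs_blue, hs_white, hs_orange's own z axis and vertical below 0.35 rad and angle between the x axis of each of hs_blue, hs_white, hs_orange and the y axis of rail, either way round below 0.35 rad and contact force between each of hs_blue, hs_white, hs_orange and rail above 0.2 N and linear speed of each of hs_blue, hs_white, hs_orange below 0.05 m/s and x of hs_white_pad in the frame of rail_top between -0.025 and 0.025 m and y of hs_white_pad in the frame of rail_top between -0.175 and 0.175 m and z of hs_white_pad in the frame of rail_top between -0.008 and 0.012 m and x of hs_orange_pad in the frame of rail_top between -0.025 and 0.025 m and y of hs_orange_pad in the frame of rail_top between -0.175 and 0.175 m and z of hs_orange_pad in the frame of rail_top between -0.008 and 0.012 m and contact force between hs_blue and hs_white below 0.05 N and contact force between each of hs_blue, hs_white and hs_orange below 0.05 N and z of tester in the frame of holder below 0.015 m and horizontal distance between tester and holder below 0.01 m and angle between tester's own z axis and vertical below 0.12 rad and linear speed of tester below 0.03 m/s and value of joint isolator above 1.05 rad).
It fails at once if the mug is shoved more than 50 mm or tipped over (distance of mug from where it was at the start of the episode above 0.05 m or angle between mug's own z axis and vertical above 0.6 rad).
It fails at once if the mouse is shoved more than 50 mm or tipped over (distance of mouse from where it was at the start of the episode above 0.05 m or angle between mouse's own z axis and vertical above 0.6 rad).
It fails at once if the block of notes is shoved more than 50 mm or tipped over (distance of notes from where it was at the start of the episode above 0.05 m or angle between notes's own z axis and vertical above 0.6 rad).
It fails at once if the stapler is shoved more than 50 mm or tipped over (distance of stapler from where it was at the start of the episode above 0.05 m or angle between stapler's own z axis and vertical above 0.6 rad).
Of hs_blue, hs_white, hs_orange only 2 to 3 are there at a start; the rules pass over those that are not, and their reading is None.
At some moment in a run one of hs_blue, hs_white, hs_orange may be knocked a few centimetres aside while the robot is not near it.
It also fails if it takes over 210 s, if anything falls off the work surface, if the arm or the gripper's body presses on something with over 40 N, if the wrist force passes 120 N, or if a joint passes its speed limit or range.

ROBOT

A 6-joint arm with a two-finger parallel gripper is mounted at the origin on the work surface. World frame = base frame: x ahead of the robot, y to its left, z up, the work surface at z = 0. Lengths are in m, angles in degrees, forces in N, time in s.
With the tool pointing down it reaches from about 0.275 to 0.75 m from the base axis. Payload 10.2 kg.
Tool frame: the origin (TCP) lies midway between the tips of the shut fingers; the grasp point (between the pads) lies 19 mm behind it; z points along the fingers, y is the line along which they close (so a half turn about z gives the same grasp; the last joint's range is limited). The gripper opens to 88 mm and grips with 3 to 60 N. Pads are 18 mm wide; open, the fingers measure 123 mm over their backs; the gripper's body (75 mm by 187 mm) begins 45 mm behind the grasp point.
Start: joints at [56.471, 17.928, 85.812, -0, 76.261, -12.8], TCP at [0.186, 0.491, 0.239] pointing down, gripper open.
Joint ranges: [-168.41, 168.41], [-55.51, 124.54], [10.69, 146.95], [-70.63, 250.63], [1, 178], [-165.06, 165.06]. Speed limits (degrees/s): [136.94, 136.94, 172.46, 180, 180, 180].

INTERFACE

Orientations are given as [roll, pitch, yaw] about the fixed x, y, z axes, in that order (R = Rz(yaw) Ry(pitch) Rx(roll)).
In Python, from workcell import sensors, cams, robot gives the robot as it stands.
- The arm moves only by the tool move_arm, never from a script. Its argument "plan" is a list of rows, each a list of 5 numbers: the shift along the tool's x, y, z scaled (see below), then the turn about the tool's z scaled (see below), then the closure, from 0 (fully open) to 1 (shut). In form: [[x, y, z, twist, grip], ...]. A call has 1 to 8 rows; each row shifts and turns the commanded pose from where the row before left it, along the tool's axes as they then stand; what a row does not reach is not made up. The controller multiplies each number of a shift by 4 cm and each number of a turn by 5 degrees. A row lasts 1/12 s, in which the tool goes at most 41.7 mm and 7.16 degrees, less where a joint would pass 70% of its speed; a pose out of reach is approached as far as the arm can. A call with a number of a shift or a turn outside -1 to 1 is refused whole. A call with a gripper value outside its range is refused whole. The fingers move at their own pace and stop on an object; "squeeze" is the grip in N (left out, the last holds). Time passes only in rows, so rows that do not move let the fingers close. It gives the time, the measured TCP pose, the force, the opening and the grip force at its end, in the units of the state.
- sensors.get_obs(): the state, without advancing time (a new reading comes with each control period).
- cams.camera(name): name is "side" or "top"; returns the picture (420x560x3 uint8, red, green, blue); there is no depth.
- cams.camera_model(name): a dict with "camera_matrix" (3x3 intrinsics, pixels), "T" (4x4, takes a point from camera to world coordinates). Camera axes: x right, y up, looking along -z (the intrinsics and any distortion apply to the point x, -y, -z); pixel columns grow to the right and rows downward; lengths in m; the calibration is good to about 2 mm. A picture is of the moment at which its call begins. camera_model takes no time and is no camera call.
- robot.sign_off(): hands the job in; it is judged then, once.
The state is a dict: "time": time; "qpos": joint angles; "qvel": joint speeds; "tau": joint torques, N m; "position": TCP position; "tool_rot": TCP orientation; "contact_force": force on the tool from outside, world axes, zero at the start; "wrist_torque": the same for the moment, N m; "width": finger opening in m; "grasp_force": force on a finger pad.
Only numpy, scipy, OpenCV 4.12 (cv2) and the standard library are available. Lean on these libraries where they do the work, as an engineer would, in place of code of your own. Each camera call takes 0.05 s, during which the arm holds its last target. There are 200 camera calls.

## Working session

There is one attempt and no reset: what is moved stays moved. The work goes in short steps, Python scripts to look and compute and a tool call to move; the robot and the scene stay as the last step left them, time stands still between calls to the robot, and variables do not carry over. Pictures are saved under pics/ and viewed, at most 17 in all, crops included, and the job is handed in when it is done.

Besides the shell and the picture viewer there is one more tool, called after "Call:" as name([rows], argument=value, ...), one row to a line, values as JSON. move_arm: Moves the arm, as the interface text tells. Shifts and turns lie within -1 to 1; 1 stands for 4 cm of shift or 5 degrees of turn. Its arguments: {"type":"object","properties":{"plan":{"type":"array","items":{"type":"array","items":{"type":"number"}}},"squeeze":{"type":"number"}},"required":["plan"]}

```bash
ls; mkdir -p pics
cat > h.py <<'E'
import numpy as np, cv2
from workcell import sensors, cams, robot
def snap(n,f=None):
    im=cams.camera(n)
    if f: cv2.imwrite('pics/'+f,im[:,:,::-1])
    return im
def ray(n,u,v):
    m=cams.camera_model(n);K=np.array(m['camera_matrix']);T=np.array(m['T'])
    p=cv2.undistortPoints(np.array([[[u,v]]],float),K,np.array(m.get('dist',np.zeros(5)),float))[0,0]
    return T[:3,3],T[:3,:3]@np.array([p[0],-p[1],-1])
def onz(n,u,v,z):
    o,d=ray(n,u,v);return o+d*(z-o[2])/d[2]
def pix(n,P):
    m=cams.camera_model(n);K=np.array(m['camera_matrix']);T=np.array(m['T'])
    c=T[:3,:3].T@(np.array(P,float)-T[:3,3]);q=K@np.array([c[0],-c[1],-c[2]]);return q[:2]/q[2]
E
python3 - <<'E'
from h import *
for n in('top','side'):
    snap(n,n+'0.png');m=cams.camera_model(n);print(m)
print(sensors.get_obs())
E
```

```text
pics
{'camera_matrix': array([[525.92519422,   0.        , 288.51086382],
       [  0.        , 525.92519422, 208.32259625],
       [  0.        ,   0.        ,   1.        ]]), 'T': array([[ 0.01804647,  0.99574811, -0.09033285,  0.31943182],
       [-0.99982254,  0.01846078,  0.00375297,  0.01295802],
       [ 0.00540462,  0.09024909,  0.99590456,  1.46958232],
       [ 0.        ,  0.        ,  0.        ,  1.        ]])}
{'camera_matrix': array([[480.51196492,   0.        , 282.36565443],
       [  0.        , 480.51196492, 214.57455161],
       [  0.        ,   0.        ,   1.        ]]), 'T': array([[ 0.75193675,  0.42054444, -0.50767461, -0.23636392],
       [-0.65920832,  0.47270001, -0.58480688, -0.782769  ],
       [-0.00595949,  0.77440111,  0.6326669 ,  0.96546025],
       [ 0.        ,  0.        ,  0.        ,  1.        ]])}
{'time': 0.1, 'qpos': array([ 5.64701123e+01,  1.79560042e+01,  8.58499374e+01, -4.24481648e-04,
        7.62605064e+01, -1.27999465e+01]), 'qvel': array([ 0.04824112, -0.07304431, -0.11134846, -0.03995302, -0.05451324,
        0.00119401]), 'tau': array([ 2.89561467e-03, -4.02812147e+01, -2.52643096e+01,  6.96017244e-02,
        3.42114398e-02, -8.76200488e-05]), 'position': array([0.18571869, 0.4908159 , 0.23821854]), 'tool_rot': array([-1.79935112e+02, -1.43194246e-02,  1.59270152e+02]), 'contact_force': array([-0.21973499, -0.33157168,  0.80001199]), 'wrist_torque': array([-0.01942368, -0.06374351, -0.03590771]), 'grasp_force': 0.0, 'width': 0.08835361575488483}
```

View pics/top0.png

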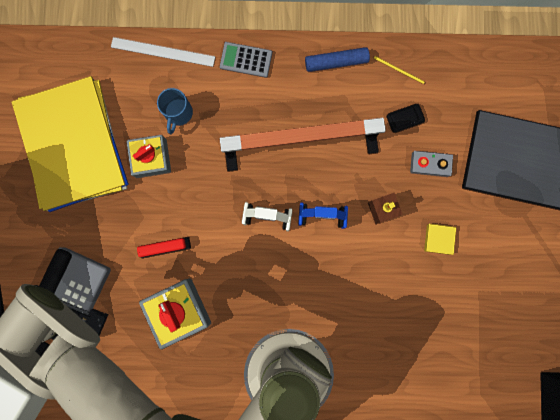

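View pics/side0.png

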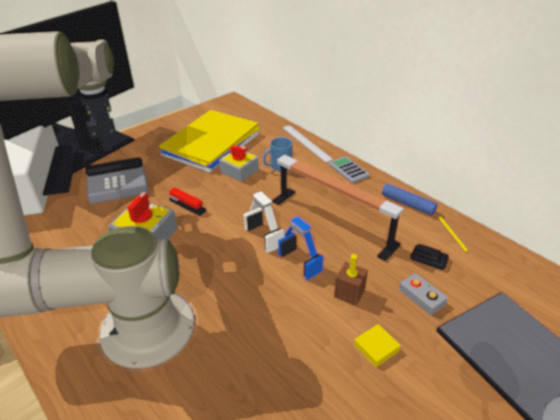

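The top view shows the rail from (230,144) to (375,126), the white headset at (267,214), blue at (323,213), tester at (389,207), terminals at (432,163) and notes at (441,239). There are two isolators, at (148,155) and (172,314). The first looks smaller, so I'll measure both and confirm in an enlarged crop.

```bash
cat > m1.py <<'E'
from h import *
im=cv2.imread('pics/top0.png');hsv=cv2.cvtColor(im,cv2.COLOR_BGR2HSV)
def blobs(lo,hi,roi,amin=15):
    m=cv2.inRange(hsv,np.array(lo),np.array(hi));k=np.zeros_like(m);x0,y0,x1,y1=roi;k[y0:y1,x0:x1]=m[y0:y1,x0:x1]
    out=[]
    for c in cv2.findContours(k,cv2.RETR_EXTERNAL,cv2.CHAIN_APPROX_NONE)[0]:
        M=cv2.moments(c)
        if M['m00']>=amin:
            out.append((cv2.minAreaRect(c),M['m00'],c))
    return out
def show(name,bl,z):
    for r,a,c in bl:
        w=[onz('top',*p,z)[:2] for p in cv2.boxPoints(r)]
        ctr=onz('top',*r[0],z)
        e=[w[1]-w[0],w[2]-w[1]];L=[np.linalg.norm(x) for x in e];l=e[int(np.argmax(L))]
        print(name,np.round(r[0],1),a,ctr.round(4)[:2],'size',np.round(sorted(L),3),'longdir deg',round(np.degrees(np.arctan2(l[1],l[0])),1))
red=((0,150,90),(8,255,255))
show('A yellow/box',blobs((20,80,100),(35,255,255),(125,132,170,178),100),.055)
show('B yellow',blobs((20,80,100),(35,255,255),(138,278,212,348),100),.055)
show('A red',blobs(*red,(125,132,170,178)),.1)
show('B red',blobs(*red,(138,278,212,348)),.1)
show('copper',blobs((3,60,90),(14,170,255),(225,115,380,155),200),.155)
show('white',blobs((0,0,140),(180,60,255),(240,198,296,235),20),.14)
show('blue',blobs((105,150,60),(130,255,255),(292,195,352,232),20),.14)
show('tester y',blobs((22,120,120),(35,255,255),(375,195,405,220),5),.12)
show('notes',blobs((22,120,120),(35,255,255),(420,215,465,260),50),.025)
show('redstud',blobs(*red,(410,148,455,178),5),.035)
show('brass',blobs((12,80,60),(30,255,255),(410,148,455,178),5),.035)
cr=np.vstack([np.hstack([cv2.resize(im[122:188,115:181],(380,290)),cv2.resize(im[280:350,137:207],(380,290))]),np.hstack([cv2.resize(im[140:186,405:461],(380,290),interpolation=cv2.INTER_CUBIC),cv2.resize(im[185:235,230:410],(380,290))])])
cv2.imwrite('pics/crop1.png',cr)
E
python3 m1.py
```

```text
A yellow/box [146.1 154.4] 927.0 [0.5879 0.398 ] size [0.087 0.088] longdir deg -79.7
B yellow [172.3 314.2] 2031.0 [0.1603 0.3104] size [0.122 0.123] longdir deg -153.3
A red [145.2 153.9] 198.0 [0.5807 0.3881] size [0.046 0.051] longdir deg -38.2
B red [178.5 311. ] 152.0 [0.174  0.2854] size [0.025 0.062] longdir deg -153.4
B red [165.4 317.5] 218.0 [0.1569 0.3183] size [0.03  0.077] longdir deg -153.0
copper [302.  134.5] 5218.0 [ 0.6277 -0.0229] size [0.101 0.393] longdir deg -88.9
white [266.4 216.1] 460.5 [0.4193 0.0636] size [0.056 0.122] longdir deg -97.1
blue [322.8 215.1] 468.0 [ 0.4245 -0.0794] size [0.054 0.122] longdir deg -92.9
tester y [388.5 206.5] 75.0 [ 0.4513 -0.25  ] size [0.023 0.028] longdir deg -88.9
notes [439.9 238.5] 761.5 [ 0.3748 -0.4099] size [0.078 0.081] longdir deg -95.3
redstud [423.  161.5] 72.0 [ 0.5864 -0.3619] size [0.025 0.028] longdir deg -88.9
brass [432.  174.5] 74.5 [ 0.5506 -0.3866] size [0.014 0.122] longdir deg -88.9
brass [443. 163.] 28.5 [ 0.5833 -0.4173] size [0.017 0.017] longdir deg 179.5
brass [423.5 161.5] 18.5 [ 0.5865 -0.3633] size [0.014 0.014] longdir deg 179.7
brass [432. 159.] 151.0 [ 0.5939 -0.3869] size [0.062 0.122] longdir deg -88.9
```

View pics/crop1.png

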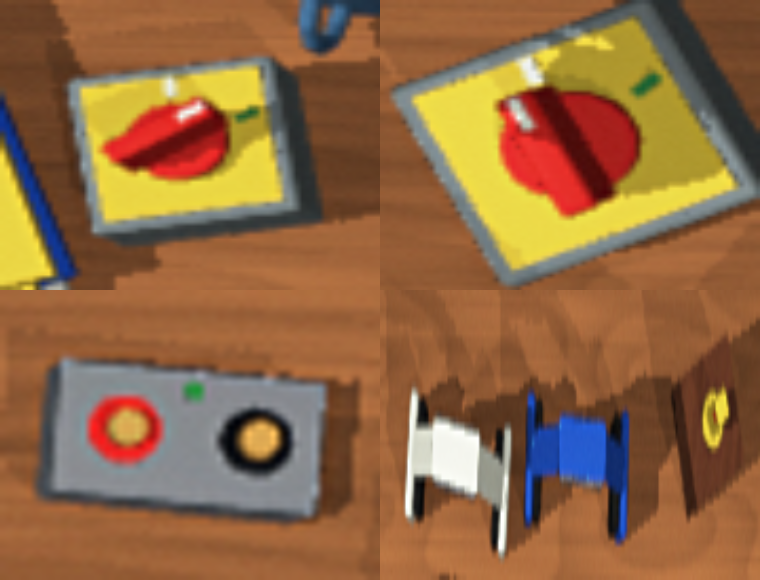

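Smaller isolator: A at (147,155), with a yellow plate of 87 mm that fits a 100 mm box. Its handle is near the green mark. B at (172,314) has a 122 mm plate and already points at white, so it is the decoy. Next I'll refine the other poses.

```bash
cat > m2.py <<'E'
from h import *
T=cv2.imread('pics/top0.png');S=cv2.imread('pics/side0.png')
hT=cv2.cvtColor(T,cv2.COLOR_BGR2HSV);hS=cv2.cvtColor(S,cv2.COLOR_BGR2HSV)
def mask(h,lo,hi,roi):
    m=cv2.inRange(h,np.array(lo),np.array(hi));k=np.zeros_like(m);x0,y0,x1,y1=roi;k[y0:y1,x0:x1]=m[y0:y1,x0:x1];return k
def tri(a,b):
    (o1,d1),(o2,d2)=ray('top',*a),ray('side',*b);d1=d1/np.linalg.norm(d1);d2=d2/np.linalg.norm(d2)
    A=np.stack([d1,-d2],1);t=np.linalg.lstsq(A,o2-o1,rcond=None)[0]
    p,q=o1+d1*t[0],o2+d2*t[1];return (p+q)/2,np.linalg.norm(p-q)
def big(m):
    c=max(cv2.findContours(m,cv2.RETR_EXTERNAL,cv2.CHAIN_APPROX_NONE)[0],key=cv2.contourArea);return c
def cen(m):
    ys,xs=np.nonzero(m);return np.array([xs.mean(),ys.mean()]),len(xs)
if __name__=='__main__':
    # rail caps (white), both views
    for nm,rt,rs in(('capL',(215,130,245,155),(274,152,300,170)),('capR',(360,115,388,137),(378,200,404,218))):
        a,n=cen(mask(hT,(0,0,150),(180,45,255),rt));b,k=cen(mask(hS,(0,0,140),(180,45,255),rs))
        print(nm,a.round(1),n,b.round(1),k,[x.round(4) if hasattr(x,'round') else x for x in tri(a,b)],onz('top',*a,.155).round(4))
    m=mask(hT,(3,90,120),(12,175,255),(243,118,362,150))
    c=big(m);r=cv2.minAreaRect(c);w=np.array([onz('top',*p,.155) for p in cv2.boxPoints(r)])
    print('copper',r,w.mean(0).round(4),np.linalg.norm(w[1]-w[0]),np.linalg.norm(w[2]-w[1]))
    # isolator grey corner/ yellow plate
    c=big(mask(hT,(20,60,90),(35,255,255),(125,130,170,180)));r=cv2.minAreaRect(cv2.convexHull(c))
    w=np.array([onz('top',*p,.055) for p in cv2.boxPoints(r)]);print('iso',w.mean(0).round(4),r)
    # studs
    for nm,ro in(('red',(414,153,432,170)),('blk',(434,155,452,172))):
        a,n=cen(mask(hT,(13,90,110),(28,255,255),ro));print(nm,a.round(1),n,onz('top',*a,.038).round(4),pix('side',onz('top',*a,.038)).round(1))
    # pads
    c=mask(hT,(0,0,190),(180,40,255),(250,203,283,226));a,n=cen(c);print('white pad',a,n,cv2.minAreaRect(big(c)),onz('top',*a,.145).round(4))
    c=mask(hT,(105,150,150),(130,255,255),(307,200,340,226));a,n=cen(c);print('blue pad',a,n,cv2.minAreaRect(big(c)),onz('top',*a,.145).round(4))
    G=lambda im,x0,y0,x1,y1,s:cv2.resize(im[y0:y1,x0:x1],None,fx=s,fy=s,interpolation=cv2.INTER_CUBIC)
    a=G(T,235,190,355,240,6.6);b=G(T,365,185,425,230,8);c=G(S,330,245,375,305,6)
    o=np.zeros((600,800,3),np.uint8);o[:330,:792]=a[:330,:792];bb=G(T,365,187,425,229,6);o[335:335+252,:360]=bb;cc=G(S,235,185,330,285,2.6);o[335:335+260,365:365+247]=cc;d=G(S,335,250,370,303,4.9);o[335:335+260,620:620+172]=d[:260,:172];cv2.imwrite('pics/crop2.png',o)
E
python3 m2.py
```

```text
capL [230.1 143. ] 275 [285.4 160.5] 163 [array([0.6008, 0.1611, 0.1517]), np.float64(0.0053)] [0.6022 0.1592 0.155 ]
capR [374.1 125.4] 273 [390.7 208.9] 241 [array([ 0.6554, -0.2064,  0.1495]), np.float64(0.002)] [ 0.6548 -0.2062  0.155 ]
copper ((302.0, 133.0), (30.0, 118.0), 90.0) [ 0.6317 -0.0229  0.155 ] 0.3009331382197936 0.07767171677033517
iso [0.5881 0.3982 0.055 ] ((145.97999572753906, 154.3599853515625), (31.819807052612305, 32.1026496887207), 81.8698959350586)
red [423.3 161.4] 25 [ 0.5862 -0.3619  0.038 ] [415.5 281.2]
blk [442.8 163.3] 30 [ 0.5818 -0.4158  0.038 ] [432.  293.8]
white pad [263.26744186 213.14728682] 258 ((262.79998779296875, 212.89996337890625), (26.4457950592041, 10.040916442871094), 8.13010311126709) [0.4262 0.0715 0.145 ]
blue pad [322.28469751 212.10676157] 281 ((321.5, 212.0), (10.0, 29.0), 90.0) [ 0.4316 -0.0776  0.145 ]
```

View pics/crop2.png

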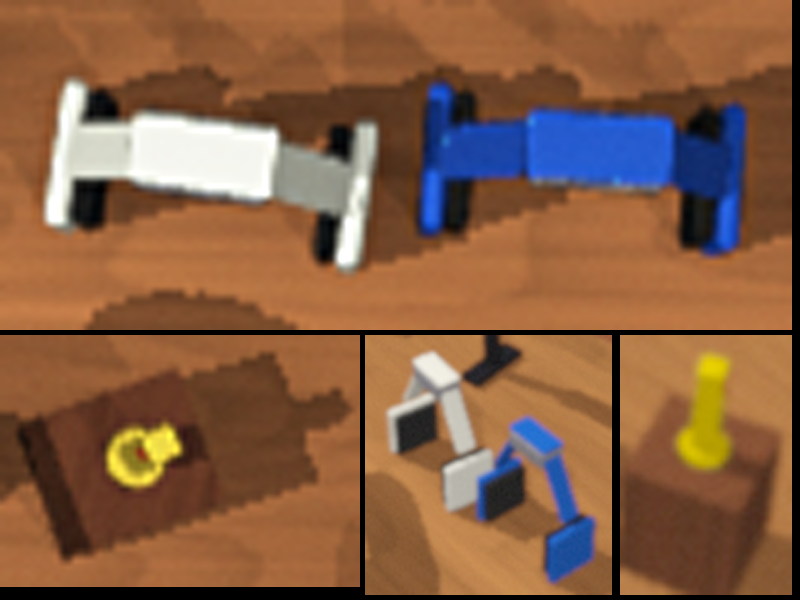

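The crops show the white pad top centred at about (266,213.5) with yaw -6°. The blue one is at about (326,212.5) with yaw -4°. The holder is tilted, with the tester square inside it. The rail centre is about (0.6285,-0.0235) at yaw 8°. I'll start with isolator A.

Call:
move_arm([
  [-0.85,0.115,0,0,0],
  [-0.85,0.115,0,0,0],
  [-0.85,0.115,0,0,0],
  [-0.85,0.115,0,0,0],
  [-0.85,0.115,0,0,0],
  [-0.85,0.115,0,0,0],
  [-0.85,0.115,0,0,0],
  [-0.85,0.115,0,0,0],
], squeeze=12)

```text
time: 0.77
position: [0.4547, 0.4284, 0.2383]
tool_rot: [-180.0, -0.0, 159.3]
contact_force: [-0.3, 0.5, 0.6]
width: 0.0878
grasp_force: 0.0
```

Call:
move_arm([
  [-0.85,0.115,0.4,0,0],
  [-0.85,0.115,0.4,0,0],
  [-0.85,0.115,0.5,0,0],
  [-0.85,0.115,0.5,0,0],
  [0,0,0,1,0],
  [0,0,0,1,0],
  [0,0,0,1,0],
  [0,0,0,1,0],
])

```text
time: 1.43
position: [0.587, 0.398, 0.1658]
tool_rot: [-179.9, -0.0, 139.0]
contact_force: [-1.1, -0.6, -0.8]
width: 0.0883
grasp_force: 0.0
```

Call:
move_arm([
  [0,0,0,1,0],
  [0,0,0,1,0],
  [0,0,0,0.46,0],
  [0,0,0,0,0],
])

```text
time: 1.77
position: [0.5868, 0.3982, 0.1661]
tool_rot: [-179.9, -0.0, 126.9]
contact_force: [0.4, -0.3, -0.4]
width: 0.0882
grasp_force: 0.0
```

```bash
cat >> h.py <<'E'
def to(x,y,z,yaw=None):
    """print the remaining shift in tool units, and twist units"""
    o=sensors.get_obs();p=o['position'];a=np.radians(o['tool_rot'][2])
    d=np.array([x,y,z])-p
    t=np.array([np.cos(a)*d[0]+np.sin(a)*d[1],np.sin(a)*d[0]-np.cos(a)*d[1],-d[2]])/.04
    tw=0 if yaw is None else -((yaw-o['tool_rot'][2]+180)%360-180)/5
    print('t',round(o['time'],2),'pos',p.round(4),'rot',o['tool_rot'].round(1),'w',round(o['width'],4),'F',o['contact_force'].round(1),'units',t.round(3),'twist',round(tw,2),'j6',o['qpos'][5].round(1))
E
python3 - <<'E'
from h import *
to(.588,.398,.076,127)
snap('top','t1.png');snap('side','s1.png')
E
```

```text
t 1.77 pos [0.5868 0.3982 0.1661] rot [-179.9   -0.   126.9] w 0.0882 F [ 0.4 -0.3 -0.4] units [-0.021  0.021  2.253] twist -0.02 j6 -12.2
```

View pics/t1.png

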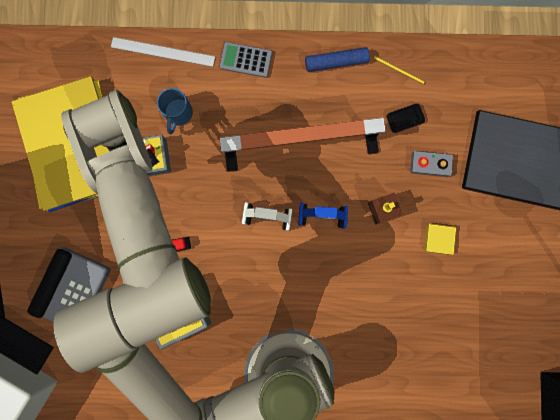

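No orange headset appears anywhere, so there are two to hang. The gripper is over A, so I'll descend, grip and turn it off.

Call:
move_arm([
  [0,0,0.75,0,0],
  [0,0,0.75,0,0],
  [0,0,0.75,0,0],
  [0,0,0,0,1],
  [0,0,0,0,1],
  [0,0,0,0,1],
  [0,0,0,0,1],
  [0,0,0,0,1],
])

```text
time: 2.53
position: [0.5877, 0.3986, 0.0789]
tool_rot: [179.8, 0.0, 127.0]
contact_force: [0.6, -0.1, 0.3]
width: 0.0572
grasp_force: 0.0
```

Call:
move_arm([
  [0,0,0,0,1],
  [0,0,0,0,1],
  [0,0,0,-1,1],
  [0,0,0,-1,1],
  [0,0,0,-1,1],
  [0,0,0,-1,1],
  [0,0,0,-1,1],
  [0,0,0,-1,1],
])

```text
time: 3.2
position: [0.5865, 0.4005, 0.0771]
tool_rot: [179.8, -0.1, 157.3]
contact_force: [-0.7, 9.2, -1.7]
width: 0.014
grasp_force: 11.7
```

Call:
move_arm([
  [0,0,0,-1,1],
  [0,0,0,-1,1],
  [0,0,0,-1,1],
  [0,0,0,-1,1],
  [0,0,0,-1,1],
  [0,0,0,-1,1],
  [0,0,0,-0.5,1],
  [0,0,0,0,1],
])

```text
time: 3.87
position: [0.5863, 0.399, 0.077]
tool_rot: [179.9, -0.0, -170.4]
contact_force: [-5.6, 3.3, 1.1]
width: 0.014
grasp_force: 12.0
```

Run:
```python
from h import *
o=sensors.get_obs();print(o['wrist_torque'],o['contact_force'],o['grasp_force']);to(.588,.398,.2,127)
```

```text
[ 0.59473752  0.78839118 -0.00390372] [-5.59422874  3.30870342  1.13579096] 12.001440490130335
t 3.87 pos [0.5863 0.399  0.077 ] rot [ 179.9   -0.  -170.4] w 0.014 F [-5.6  3.3  1.1] units [-0.037 -0.032 -3.074] twist 12.52 j6 -74.8
```

Call:
move_arm([
  [0,0,0,-0.6,1],
  [0,0,0,0,1],
  [0,0,0,0,1],
  [0,0,0,0,0],
  [0,0,0,0,0],
  [0,0,0,0,0],
  [0,0,0,0,0],
  [0,0,0,0,0],
])

```text
time: 4.53
position: [0.5871, 0.398, 0.0767]
tool_rot: [-180.0, 0.0, -167.6]
contact_force: [0.4, 0.2, 0.8]
width: 0.0453
grasp_force: 0.0
```

Call:
move_arm([
  [0,0,-1,0,0],
  [0,0,-1,0,0],
  [0,0,-1,0,0],
  [0,0,-1,0,0],
  [1,0,0,0,0],
  [1,0,0,0,0],
  [1,0,0,0,0],
  [1,0,0,0,0],
])

```text
time: 5.2
position: [0.4289, 0.3629, 0.2366]
tool_rot: [180.0, 0.0, -167.6]
contact_force: [1.0, 0.8, 0.3]
width: 0.0879
grasp_force: 0.0
```

Run:
```python
from h import *
to(.45,-.25,.24,127)
im=snap('top');cv2.imwrite('pics/c3.png',cv2.resize(im[100:200,100:200,::-1],(600,600),interpolation=cv2.INTER_CUBIC))
```

```text
t 5.2 pos [0.4289 0.3629 0.2366] rot [ 180.     0.  -167.6] w 0.0879 F [1.  0.8 0.3] units [  2.784 -15.077  -0.085] twist 13.09 j6 -74.1
```

View pics/c3.png

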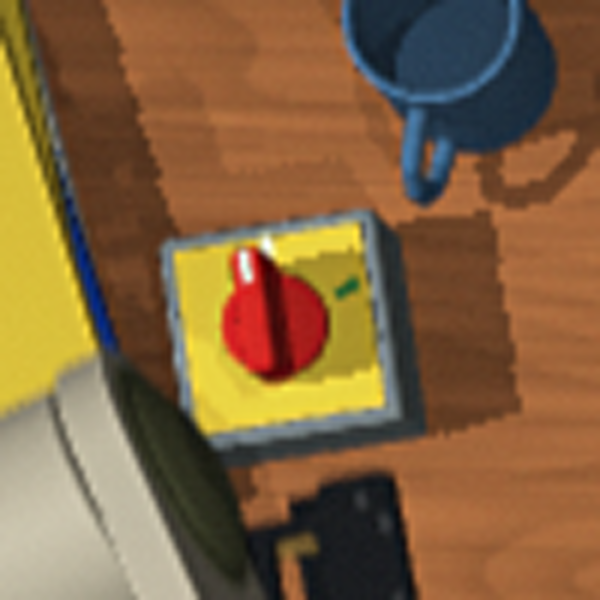

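The white dash points at the white mark, so the isolator is off. It turned 65° from near on, leaving the joint at 0.06 rad or less. Next is the tester.

Run:
```python
from h import *
for u,v,z in((387.8,207.3,.08),(387,207.8,.075),(392.7,204.7,.137)):print(onz('top',u,v,z).round(4))
im=cv2.imread('pics/side0.png');hs=cv2.cvtColor(im,cv2.COLOR_BGR2HSV);m=cv2.inRange(hs,(22,140,120),(35,255,255))[250:285,340:365]
ys,xs=np.nonzero(m);ys+=250;xs+=340;print('side tester rows',ys.min(),ys.max(),[(y,xs[ys==y].mean().round(1)) for y in range(ys.min(),ys.max()+1,4)])
P=onz('top',387.4,207.5,.078)
for z in(.08,.137):print(z,pix('side',[P[0],P[1],z]).round(1))
to(P[0],P[1],.24,106)
```

```text
[ 0.4531 -0.2559  0.08  ]
[ 0.4522 -0.2548  0.075 ]
[ 0.4545 -0.2574  0.137 ]
side tester rows 254 276 [(254, np.float64(353.5)), (258, np.float64(353.5)), (262, np.float64(352.5)), (266, np.float64(352.5)), (270, np.float64(351.0)), (274, np.float64(351.5))]
0.08 [351.6 272.4]
0.137 [353.6 256.2]
t 5.25 pos [0.4213 0.3615 0.2351] rot [-179.9   -0.5 -167.4] w 0.0884 F [-3.3 -0.3  2.1] units [  2.594 -15.22   -0.122] twist 17.32 j6 -74.1
```

Call:
move_arm([
  [0.16,-0.953,0,0,0],
  [0.16,-0.953,0,0,0],
  [0.16,-0.953,0,0,0],
  [0.16,-0.953,0,0,0],
  [0.16,-0.953,0,0,0],
  [0.16,-0.953,0,0,0],
  [0.16,-0.953,0,0,0],
  [0.16,-0.953,0,0,0],
])

```text
time: 5.92
position: [0.4464, 0.053, 0.2371]
tool_rot: [-180.0, 0.0, -167.5]
contact_force: [0.9, -0.5, 1.0]
width: 0.0881
grasp_force: 0.0
```

Call:
move_arm([
  [0.16,-0.953,0,0,0],
  [0.16,-0.953,0,0,0],
  [0.16,-0.953,0,0,0],
  [0.16,-0.953,0,0,0],
  [0.16,-0.953,0,0,0],
  [0.16,-0.953,0,0,0],
  [0.16,-0.953,0,0,0],
  [0.16,-0.953,0,0,0],
])

```text
time: 6.58
position: [0.4621, -0.2561, 0.237]
tool_rot: [-180.0, 0.0, -167.6]
contact_force: [0.2, 0.2, 0.3]
width: 0.0882
grasp_force: 0.0
```

Call:
move_arm([
  [0,0,0,1,0],
  [0,0,0,1,0],
  [0,0,0,1,0],
  [0,0,0,1,0],
  [0,0,0,1,0],
  [0,0,0,1,0],
  [0,0,0,1,0],
  [0,0,0,1,0],
])

```text
time: 7.25
position: [0.4625, -0.2541, 0.2369]
tool_rot: [-180.0, 0.0, 152.2]
contact_force: [0.2, -0.3, 0.1]
width: 0.0882
grasp_force: 0.0
```

Call:
move_arm([
  [0,0,0,1,0],
  [0,0,0,1,0],
  [0,0,0,1,0],
  [0,0,0,1,0],
  [0,0,0,1,0],
  [0,0,0,1,0],
  [0,0,0,1,0],
  [0,0,0,1,0],
])

```text
time: 7.92
position: [0.4625, -0.2541, 0.2369]
tool_rot: [180.0, 0.0, 112.2]
contact_force: [-0.1, -0.8, -0.0]
width: 0.0882
grasp_force: 0.0
```

Call:
move_arm([
  [0,0,0,1,0],
  [0,0,0,0.3,0],
  [0,0,0,0,0],
  [0,0,0,0,0],
])

```text
time: 8.25
position: [0.4625, -0.2541, 0.2368]
tool_rot: [180.0, 0.0, 106.0]
contact_force: [0.0, 0.3, 0.2]
width: 0.0882
grasp_force: 0.0
```

Run:
```python
from h import *
to(.4535,-.2562,.097,106)
```

```text
t 8.25 pos [ 0.4625 -0.2541  0.2368] rot [180.   0. 106.] w 0.0882 F [0.  0.3 0.2] units [ 0.011 -0.23   3.495] twist 0.01 j6 -57.5
```

Call:
move_arm([
  [0.01,-0.23,0,0,0],
  [0,0,0.9,0,0],
  [0,0,0.9,0,0],
  [0,0,0.9,0,0],
  [0,0,0.8,0,0],
  [0,0,0,0,0],
  [0,0,0,0,0.5],
  [0,0,0,0,1],
], squeeze=20)

```text
time: 8.92
position: [0.4541, -0.2569, 0.0987]
tool_rot: [179.9, 0.1, 106.0]
contact_force: [-0.1, -0.2, 0.6]
width: 0.0767
grasp_force: 0.0
```

Call:
move_arm([
  [0,0,0,0,1],
  [0,0,0,0,1],
  [0,0,0,0,1],
  [0,0,0,0,1],
  [0,0,0,0,1],
  [0,0,0,0,1],
  [0,0,0,0,1],
  [0,0,0,0,1],
])

```text
time: 9.58
position: [0.4535, -0.2561, 0.0967]
tool_rot: [-180.0, -0.0, 106.0]
contact_force: [0.4, 0.1, 0.3]
width: 0.0237
grasp_force: 0.0
```

Run:
```python
from h import *
to(.4535,-.2562,.097,106)
```

```text
t 9.58 pos [ 0.4535 -0.2561  0.0967] rot [-180.   -0.  106.] w 0.0237 F [0.4 0.1 0.3] units [-0.002 -0.001 -0.007] twist -0.01 j6 -58.3
```

Call:
move_arm([
  [0,0,0,0,1],
  [0,0,0,0,1],
  [0,0,0,0,1],
  [0,0,0,0,1],
])

```text
time: 9.92
position: [0.4538, -0.2562, 0.0968]
tool_rot: [180.0, 0.0, 106.0]
contact_force: [2.9, 0.1, -0.9]
width: 0.0146
grasp_force: 20.0
```

Call:
move_arm([
  [0,0,-0.5,0,1],
  [0,0,-0.7,0,1],
  [0,0,-0.7,0,1],
  [0,0,-0.6,0,1],
  [0,0,0,0,1],
  [0,0,0,0,1],
])

```text
time: 10.42
position: [0.4535, -0.2563, 0.1973]
tool_rot: [180.0, 0.1, 106.0]
contact_force: [-1.0, -0.2, -0.3]
width: 0.0138
grasp_force: 20.0
```

Run:
```python
from h import *
to(.5862,-.3619,.15,106);S=snap('side');T=snap('top')
o=np.hstack([cv2.resize(T[165:235,360:430],(400,400)),cv2.resize(S[220:310,320:410],(400,400))]);cv2.imwrite('pics/c4.png',o[:,:,::-1])
```

```text
t 10.42 pos [ 0.4535 -0.2563  0.1973] rot [1.80e+02 1.00e-01 1.06e+02] w 0.0138 F [-1.  -0.2 -0.3] units [-3.452  2.463  1.182] twist -0.01 j6 -58.3
```

View pics/c4.png

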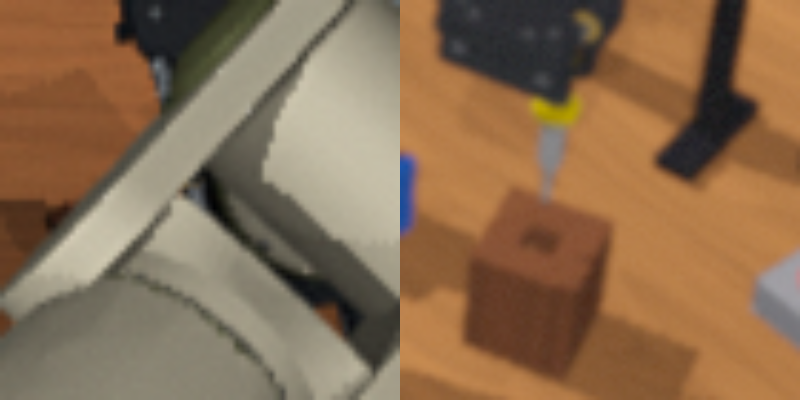

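The tester is held vertical, and its tip (side crop at (546,200)) clears the block. I'll move it to the red stud.

Call:
move_arm([
  [-0.69,0.493,0,0,1],
  [-0.69,0.493,0,0,1],
  [-0.69,0.493,0,0,1],
  [-0.69,0.493,0.4,0,1],
  [-0.69,0.493,0.7,0,1],
  [0,0,0,0,1],
  [0,0,0,0,1],
])

```text
time: 11.1
position: [0.5841, -0.3601, 0.1486]
tool_rot: [-179.7, -0.4, 106.0]
contact_force: [-1.0, -0.6, 0.5]
width: 0.0139
grasp_force: 20.0
```

Run:
```python
from h import *
print(pix('side',[.4535,-.2562,.1055]))
to(.5862,-.3619,.13,106);S=snap('side');T=snap('top')
o=np.hstack([cv2.resize(T[130:200,395:465],(400,400)),cv2.resize(S[230:310,380:460],(400,400))]);cv2.imwrite('pics/c5.png',o[:,:,::-1])
p=sensors.get_obs()['position'];print(pix('side',[p[0],p[1],p[2]-.092]),pix('side',[.5862,-.3619,.038]),pix('side',[.5818,-.4158,.038]))
```

```text
[353.00554935 265.30480269]
t 11.1 pos [ 0.5841 -0.3601  0.1486] rot [-179.7   -0.4  106. ] w 0.0139 F [-1.  -0.6  0.5] units [-0.057  0.038  0.466] twist -0.01 j6 -57.4
[416.22945476 274.61776481] [415.55034404 281.18816263] [431.97050557 293.8288282 ]
```

View pics/c5.png

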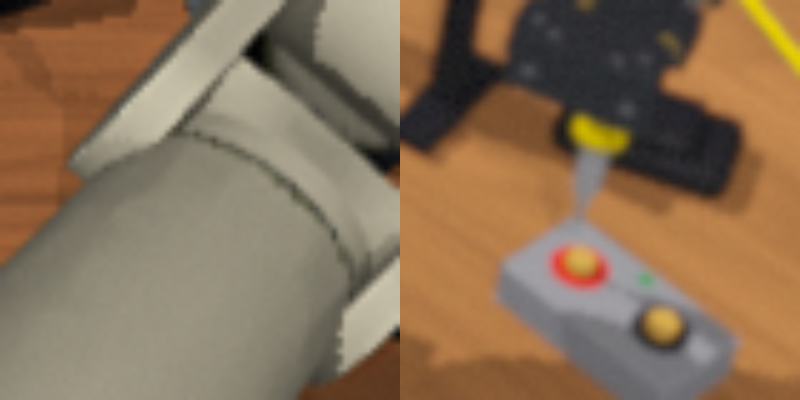

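The tip projects where expected, in line with the red stud. I'll lower it.

Call:
move_arm([
  [-0.05,0.04,0.15,0,1],
  [0,0,0.2,0,1],
  [0,0,0.06,0,1],
  [0,0,0.03,0,1],
  [0,0,0.02,0,1],
  [0,0,0,0,1],
  [0,0,0,0,1],
])

```text
time: 11.78
position: [0.587, -0.3621, 0.1362]
tool_rot: [180.0, 0.0, 106.0]
contact_force: [0.7, 0.4, -1.0]
width: 0.0139
grasp_force: 20.0
```

Run:
```python
from h import *
to(.5862,-.3619,.13,106);print(sensors.get_obs()['tau'].round(2))
```

```text
t 11.78 pos [ 0.587  -0.3621  0.1362] rot [180.   0. 106.] w 0.0139 F [ 0.7  0.4 -1. ] units [ 0.009 -0.018  0.154] twist -0.01 j6 -57.3
[ 1.000e-02 -5.898e+01 -2.521e+01  3.000e-02  7.000e-02 -0.000e+00]
```

Call:
move_arm([
  [0,0,0.07,0,1],
  [0,0,0.05,0,1],
  [0,0,0.03,0,1],
  [0,0,0.03,0,1],
  [0,0,0,0,1],
  [0,0,0,0,1],
])

```text
time: 12.28
position: [0.5871, -0.3622, 0.1292]
tool_rot: [180.0, 0.0, 106.0]
contact_force: [-0.2, 0.5, 4.0]
width: 0.0139
grasp_force: 20.1
```

Call:
move_arm([
  [0,0,0.02,0,1],
  [0,0,0,0,1],
  [0,0,0,0,1],
])

```text
time: 12.53
position: [0.5873, -0.3623, 0.129]
tool_rot: [179.9, 0.1, 106.0]
contact_force: [0.2, 0.7, 7.4]
width: 0.0139
grasp_force: 20.0
```

The contact force is 7.4 N with TCP z at 129 mm, as predicted, so the red stud is touched. Black is next.

Call:
move_arm([
  [0,0,-0.5,0,1],
  [0,0,0,0,1],
  [-0.62,-0.25,0,0,1],
  [-0.63,-0.25,0,0,1],
  [0,0,0,0,1],
  [0,0,0.2,0,1],
  [0,0,0.2,0,1],
  [0,0,0,0,1],
])

```text
time: 13.2
position: [0.5814, -0.4143, 0.1296]
tool_rot: [-179.9, -0.1, 106.0]
contact_force: [0.6, 0.6, -1.3]
width: 0.014
grasp_force: 20.0
```

Run:
```python
from h import *
to(.5818,-.4158,.129,106)
```

```text
t 13.2 pos [ 0.5814 -0.4143  0.1296] rot [-1.799e+02 -1.000e-01  1.060e+02] w 0.014 F [ 0.6  0.6 -1.3] units [-0.038 -0.001  0.014] twist 0.0 j6 -60.9
```

Call:
move_arm([
  [0,0,0.03,0,1],
  [0,0,0.03,0,1],
  [0,0,0.02,0,1],
  [0,0,0,0,1],
  [0,0,0,0,1],
])

```text
time: 13.62
position: [0.5817, -0.4154, 0.1292]
tool_rot: [180.0, 0.0, 106.0]
contact_force: [0.5, 1.4, 3.9]
width: 0.0135
grasp_force: 20.0
```

Run:
```python
from h import *
to(.5818,-.4158,.129,106)
S=snap('side');cv2.imwrite('pics/c6.png',cv2.resize(S[230:310,380:460,::-1],(400,400)))
```

```text
t 13.62 pos [ 0.5817 -0.4154  0.1292] rot [180.   0. 106.] w 0.0135 F [0.5 1.4 3.9] units [-0.01  -0.001  0.004] twist -0.0 j6 -60.9
```

View pics/c6.png

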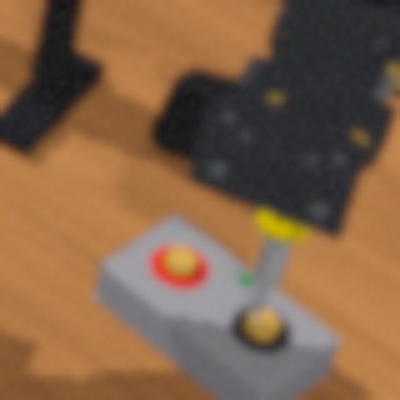

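Run:
```python
from h import *
S=cv2.imread('pics/side0.png');h=cv2.cvtColor(S,cv2.COLOR_BGR2HSV)
for nm,ro,P in(('red',(406,272,424,292),(.5862,-.3619)),('blk',(423,284,442,306),(.5818,-.4158))):
    x0,y0,x1,y1=ro;m=cv2.inRange(h,(13,90,110),(28,255,255))[y0:y1,x0:x1];ys,xs=np.nonzero(m)
    # predicted silhouette of the stud
    t=np.linspace(0,2*np.pi,60);pts=np.array([pix('side',[P[0]+.008*np.cos(a),P[1]+.008*np.sin(a),z]) for a in t for z in(.030,.038)],np.float32)
    M=cv2.moments(cv2.convexHull(pts));print(nm,xs.mean()+x0,ys.mean()+y0,len(xs),'pred',M['m10']/M['m00'],M['m01']/M['m00'],M['m00'],onz('side',xs.mean()+x0,ys.mean()+y0,.0345).round(4))
```

```text
red 414.89156626506025 276.3975903614458 83 pred 415.2953653325264 282.2484782176155 35.810672195628285 [ 0.602  -0.3487  0.0345]
blk 435.0120481927711 290.2168674698795 83 pred 431.67562203140545 294.8928331148693 38.430380426347256 [ 0.6009 -0.4124  0.0345]
```

Run:
```python
from h import *
S=cv2.imread('pics/side0.png');h=cv2.cvtColor(S,cv2.COLOR_BGR2HSV)
print(h[274:292:1,416].tolist());print(h[284:305,432].tolist())
for nm,ro in(('red',(410,277,422,289)),('blk',(426,289,438,301))):
    x0,y0,x1,y1=ro;m=cv2.inRange(h,(14,90,120),(28,255,255))[y0:y1,x0:x1];n,l,st,c=cv2.connectedComponentsWithStats(m);print(nm,[(s[4],(cc+[x0,y0]).round(1),onz('side',*(cc+[x0,y0]),.0345).round(4)) for s,cc in zip(st[1:],c[1:])])
```

```text
[[2, 21, 159], [130, 5, 159], [115, 9, 163], [120, 5, 162], [7, 31, 173], [15, 96, 199], [19, 145, 215], [21, 154, 218], [21, 158, 212], [20, 161, 196], [17, 173, 184], [10, 201, 198], [3, 189, 212], [0, 119, 201], [175, 47, 174], [150, 6, 161], [132, 8, 164], [132, 8, 162]]
[[13, 125, 176], [11, 71, 168], [4, 27, 162], [158, 6, 162], [129, 11, 163], [133, 11, 161], [162, 8, 158], [15, 66, 174], [19, 128, 204], [21, 155, 216], [21, 156, 217], [21, 158, 210], [20, 165, 190], [19, 159, 160], [16, 134, 110], [173, 13, 81], [110, 6, 120], [143, 7, 150], [120, 5, 161], [128, 6, 162], [128, 6, 162]]
red [(np.int32(26), array([415.7, 281.7]), array([ 0.5882, -0.3615,  0.0345]))]
blk [(np.int32(39), array([432. , 294.5]), array([ 0.583 , -0.4158,  0.0345]))]
```

The side view puts both studs within 2 mm of the top-view measurement, so both touches were on centre. I'll return the tester.

Call:
move_arm([
  [0,0,-0.6,0,1],
  [0,0,-0.7,0,1],
  [0,0,-0.6,0,1],
  [0.78,-0.33,0,0,1],
  [0.78,-0.33,0,0,1],
  [0.78,-0.33,0,0,1],
  [0.78,-0.33,0,0,1],
  [0.78,-0.33,0,0,1],
])

```text
time: 14.33
position: [0.4737, -0.2824, 0.2042]
tool_rot: [-180.0, -0.0, 106.0]
contact_force: [-0.2, -0.8, -0.5]
width: 0.0136
grasp_force: 20.0
```

Call:
move_arm([
  [0.8,-0.335,0,0,1],
  [0,0,0,0,1],
  [0,0,0,0,1],
  [0,0,0,0,1],
])

```text
time: 14.67
position: [0.4538, -0.2573, 0.2049]
tool_rot: [180.0, 0.1, 106.0]
contact_force: [0.7, -0.9, 0.1]
width: 0.0133
grasp_force: 20.0
```

Run:
```python
from h import *
to(.4535,-.2562,.097,106)
```

```text
t 14.67 pos [ 0.4538 -0.2573  0.2049] rot [1.80e+02 1.00e-01 1.06e+02] w 0.0133 F [ 0.7 -0.9  0.1] units [ 2.800e-02 -1.000e-03  2.698e+00] twist -0.01 j6 -58.4
```

Call:
move_arm([
  [0.028,0,0,0,1],
  [0,0,0.5,0,1],
  [0,0,0.4,0,1],
  [0,0,0.3,0,1],
  [0,0,0.3,0,1],
  [0,0,0.3,0,1],
  [0,0,0,0,1],
])

```text
time: 15.25
position: [0.4532, -0.2556, 0.1304]
tool_rot: [-180.0, -0.2, 105.9]
contact_force: [2.5, 1.6, -2.3]
width: 0.0139
grasp_force: 19.9
```

Call:
move_arm([
  [0,0,0.2,0,1],
  [0,0,0.2,0,1],
  [0,0,0.2,0,1],
  [0,0,0.15,0,1],
  [0,0,0,0,1],
  [0,0,0,0,1],
])

```text
time: 15.75
position: [0.4535, -0.2554, 0.1019]
tool_rot: [180.0, -0.0, 106.0]
contact_force: [6.6, 2.6, -4.7]
width: 0.014
grasp_force: 19.9
```

Run:
```python
from h import *
to(.4535,-.2562,.097,106)
```

```text
t 15.75 pos [ 0.4535 -0.2554  0.1019] rot [180.  -0. 106.] w 0.014 F [ 6.6  2.6 -4.7] units [-0.019 -0.005  0.122] twist -0.01 j6 -58.3
```

Call:
move_arm([
  [0,0.02,0.06,0,1],
  [0,0,0.06,0,1],
  [0,0,0.02,0,1],
  [0,0,0,0,1],
  [0,0,0,0,0.6],
  [0,0,0,0,0.6],
  [0,0,0,0,0.6],
  [0,0,0,0,0.6],
])

```text
time: 16.42
position: [0.4537, -0.2555, 0.097]
tool_rot: [-180.0, -0.0, 106.0]
contact_force: [1.0, 0.1, -1.3]
width: 0.0349
grasp_force: 0.0
```

Call:
move_arm([
  [0,0,-0.5,0,0.4],
  [0,0,-1,0,0.2],
  [0,0,-1,0,0],
  [0,0,-1,0,0],
  [0,-1,0,0,0],
  [0,-1,0,0,0],
  [0,-1,0,0,0],
  [0,0,0,0,0],
])

```text
time: 17.08
position: [0.3342, -0.2896, 0.2372]
tool_rot: [-179.9, 0.0, 105.7]
contact_force: [0.6, -0.3, 0.5]
width: 0.0867
grasp_force: 0.0
```

Run:
```python
from h import *
S=snap('side','s7.png');T=snap('top','t7.png')
h=cv2.cvtColor(cv2.imread('pics/side0.png'),cv2.COLOR_BGR2HSV);g=cv2.cvtColor(S,cv2.COLOR_RGB2HSV)
for q in(h,g):
    m=cv2.inRange(q,(22,140,120),(35,255,255))[240:290,335:370];ys,xs=np.nonzero(m);print(len(ys),ys.min()+240,ys.max()+240,xs.mean()+335,ys.mean()+240)
# headsets moved?
for n,lo,hi,r in(('white',(0,0,190),(180,40,255),(235,195,296,240)),('blue',(105,150,100),(130,255,255),(292,195,360,235))):
    for im in(cv2.imread('pics/top0.png'),T[:,:,::-1]):
        m=cv2.inRange(cv2.cvtColor(np.ascontiguousarray(im),cv2.COLOR_BGR2HSV),lo,hi)[r[1]:r[3],r[0]:r[2]];ys,xs=np.nonzero(m);print(n,len(xs),xs.mean()+r[0],ys.mean()+r[1])
to(.425,.065,.24,84)
cr=cv2.resize(T[185:245,230:420],None,fx=4.2,fy=4.2,interpolation=cv2.INTER_CUBIC);c2=cv2.resize(S[170:310,240:380],(330,330))
o=np.zeros((600,800,3),np.uint8);o[:252,:798]=cr;o[260:590,:330]=c2;cv2.imwrite('pics/c7.png',o[:,:,::-1])
```

```text
163 254 276 352.28834355828224 266.4539877300613
171 254 277 351.5263157894737 266.7309941520468
white 397 261.7581863979849 213.97481108312343
white 385 261.16883116883116 214.00259740259742
blue 519 323.26589595375725 213.23892100192677
blue 499 322.5110220440882 213.22244488977955
t 17.18 pos [ 0.3379 -0.2889  0.2374] rot [180.    0.  105.8] w 0.0884 F [ 0.9  0.3 -0.1] units [ 7.918  4.508 -0.066] twist 4.36 j6 -71.5
```

View pics/c7.png

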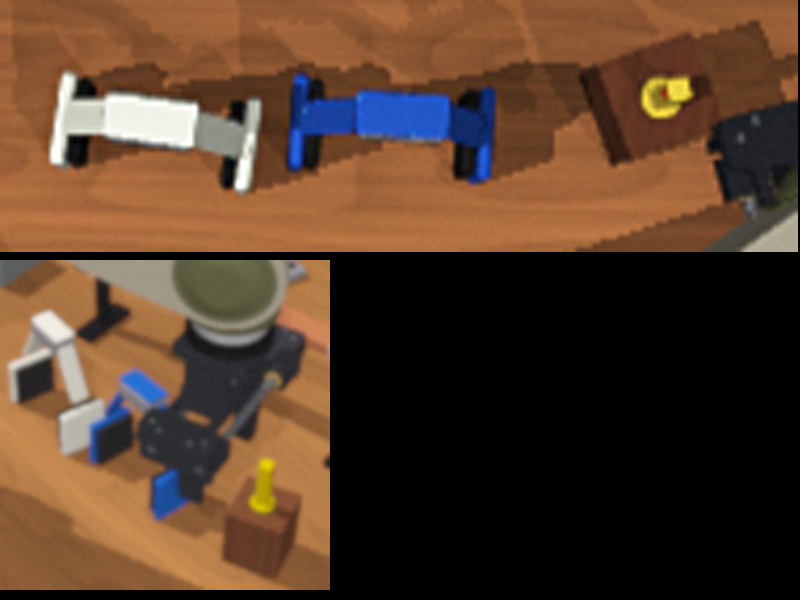

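The tester is back upright with the collar on the block, and both headsets are unmoved. Blue goes first.

Call:
move_arm([
  [0.705,0.6,0,0,0],
  [0.705,0.6,0,0,0],
  [0.705,0.6,0,0,0],
  [0.705,0.6,0,0,0],
  [0.705,0.6,0,0,0],
  [0.705,0.6,0,0,0],
  [0,0,0,1,0],
  [0,0,0,1,0],
], squeeze=15)

```text
time: 17.85
position: [0.4317, -0.0833, 0.2369]
tool_rot: [-180.0, -0.0, 96.1]
contact_force: [-0.3, 0.6, -0.5]
width: 0.0886
grasp_force: 0.0
```

Call:
move_arm([
  [0,0,0,1,0],
  [0,0,0,0.96,0],
  [0,0,0,0,0],
  [0,0,0,0,0],
])

```text
time: 18.18
position: [0.4309, -0.0855, 0.2369]
tool_rot: [-180.0, -0.0, 86.4]
contact_force: [-0.5, -0.3, -0.7]
width: 0.0881
grasp_force: 0.0
```

Run:
```python
from h import *
to(.4306,-.0867,.130,86)
```

```text
t 18.18 pos [ 0.4309 -0.0855  0.2369] rot [-180.    -0.    86.4] w 0.0881 F [-0.5 -0.3 -0.7] units [-0.031 -0.006  2.672] twist 0.08 j6 -23.0
```

Call:
move_arm([
  [-0.03,0,0.6,0,0],
  [0,0,0.7,0,0],
  [0,0,0.7,0,0],
  [0,0,0.67,0,0],
  [0,0,0,0,0],
  [0,0,0,0,1],
  [0,0,0,0,1],
  [0,0,0,0,1],
])

```text
time: 18.85
position: [0.4312, -0.0876, 0.1318]
tool_rot: [179.8, 0.1, 86.2]
contact_force: [1.0, 0.0, 0.2]
width: 0.0701
grasp_force: 0.0
```

Call:
move_arm([
  [0,0,0,0,1],
  [0,0,0,0,1],
  [0,0,0,0,1],
  [0,0,0,0,1],
  [0,0,0,0,1],
  [0,0,0,0,1],
  [0,0,0,0,1],
  [0,0,0,0,1],
])

```text
time: 19.52
position: [0.4304, -0.0874, 0.1302]
tool_rot: [180.0, 0.0, 86.2]
contact_force: [-0.1, -0.1, 0.5]
width: 0.0297
grasp_force: 14.9
```

Run:
```python
from h import *
to(.4306,-.0867,.130,86)
c=np.array([.6285,-.0235]);u=np.array([-.1425,.9898])
for s in(-.085,.085):print(s,c+s*u)
```

```text
t 19.52 pos [ 0.4304 -0.0874  0.1302] rot [180.    0.   86.2] w 0.0297 F [-0.1 -0.1  0.5] units [0.017 0.005 0.006] twist 0.03 j6 -23.0
-0.085 [ 0.6406125 -0.107633 ]
0.085 [0.6163875 0.060633 ]
```

Call:
move_arm([
  [0,0,-0.4,0,1],
  [0,0,-0.7,0,1],
  [0,0,-0.7,0,1],
  [0,0,-0.7,0,1],
  [0,0,-0.7,0,1],
  [0,0,-0.7,0,1],
  [0,0,-0.7,0,1],
  [0,0,-0.3,0,1],
], squeeze=22)

```text
time: 20.18
position: [0.4307, -0.0875, 0.3293]
tool_rot: [179.8, 0.1, 86.2]
contact_force: [-0.5, -0.3, -0.9]
width: 0.0299
grasp_force: 21.9
```

Call:
move_arm([
  [0,0,0,0.5,1],
  [0,0,0,1,1],
  [0,0,0,1,1],
  [0,0,0,1,1],
  [0,0,0,1,1],
  [0,0,0,1,1],
  [0,0,0,1,1],
  [0,0,0,1,1],
])

```text
time: 20.85
position: [0.4301, -0.0872, 0.3258]
tool_rot: [-179.9, 0.0, 48.4]
contact_force: [0.1, 0.8, -1.6]
width: 0.0303
grasp_force: 21.9
```

Call:
move_arm([
  [0,0,0,1,1],
  [0,0,0,1,1],
  [0,0,0,1,1],
  [0,0,0,1,1],
  [0,0,0,1,1],
  [0,0,0,1,1],
  [0,0,0,1,1],
  [0,0,0,1,1],
])

```text
time: 21.52
position: [0.4301, -0.0872, 0.3258]
tool_rot: [-180.0, 0.1, 8.4]
contact_force: [0.1, -0.3, -2.1]
width: 0.0301
grasp_force: 21.9
```

Run:
```python
from h import *
to(.6406,-.1076,.31,8.2)
```

```text
t 21.52 pos [ 0.4301 -0.0872  0.3258] rot [-1.8e+02  1.0e-01  8.4e+00] w 0.0301 F [ 0.1 -0.3 -2.1] units [5.13  1.274 0.395] twist 0.04 j6 54.7
```

Call:
move_arm([
  [0.45,0.1,0,0,1],
  [0.75,0.19,0,0,1],
  [0.8,0.2,0,0,1],
  [0.8,0.2,0,0,1],
  [0.8,0.2,0,0,1],
  [0.75,0.19,0,0,1],
  [0.5,0.12,0,0,1],
  [0.28,0.07,0,0,1],
])

```text
time: 22.18
position: [0.6425, -0.1067, 0.3242]
tool_rot: [-179.9, 0.1, 8.7]
contact_force: [-0.3, 0.9, -2.3]
width: 0.0298
grasp_force: 22.0
```

Call:
move_arm([
  [0,0,0,0,1],
  [0,0,0,0,1],
  [0,0,0,0,1],
  [0,0,0,0,1],
])

```text
time: 22.52
position: [0.6401, -0.1065, 0.3267]
tool_rot: [180.0, -0.0, 8.7]
contact_force: [-0.1, 0.8, -1.3]
width: 0.0298
grasp_force: 22.0
```

Run:
```python
from h import *
to(.6406,-.1076,.165,8.2)
S=snap('side','s8.png');T=snap('top','t8.png')
o=np.hstack([cv2.resize(T[80:200,210:400],(400,253)),cv2.resize(S[100:250,270:420],(253,253))]);cv2.imwrite('pics/c8.png',o[:,:,::-1])
```

```text
t 22.52 pos [ 0.6401 -0.1065  0.3267] rot [180.   -0.    8.7] w 0.0298 F [-0.1  0.8 -1.3] units [0.008 0.028 4.043] twist 0.09 j6 61.6
```

View pics/c8.png

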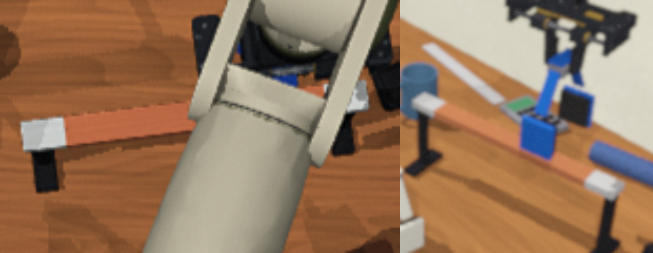

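Blue is held square above the bar. I'll lower it onto the copper.

Call:
move_arm([
  [0.01,0.03,0.4,0.1,1],
  [0,0,0.6,0,1],
  [0,0,0.6,0,1],
  [0,0,0.6,0,1],
  [0,0,0.6,0,1],
  [0,0,0.5,0,1],
  [0,0,0.4,0,1],
  [0,0,0.2,0,1],
])

```text
time: 23.28
position: [0.6404, -0.1075, 0.1683]
tool_rot: [-179.9, 0.1, 8.2]
contact_force: [0.6, -0.6, -2.1]
width: 0.0299
grasp_force: 22.0
```

Call:
move_arm([
  [0,0,0,0,1],
  [0,0,0,0,1],
  [0,0,0,0,1],
])

```text
time: 23.53
position: [0.6419, -0.1079, 0.1718]
tool_rot: [179.9, -0.1, 8.2]
contact_force: [1.1, -0.1, -1.8]
width: 0.0302
grasp_force: 22.0
```

Run:
```python
from h import *
to(.6406,-.1076,.160,8.2)
```

```text
t 23.53 pos [ 0.6419 -0.1079  0.1718] rot [ 1.799e+02 -1.000e-01  8.200e+00] w 0.0302 F [ 1.1 -0.1 -1.8] units [-0.03  -0.012  0.294] twist -0.01 j6 62.0
```

Call:
move_arm([
  [-0.02,-0.01,0.12,0,1],
  [0,0,0.08,0,1],
  [0,0,0.05,0,1],
  [0,0,0.03,0,1],
  [0,0,0,0,1],
  [0,0,0,0,1],
])

```text
time: 24.03
position: [0.6406, -0.1075, 0.16]
tool_rot: [180.0, -0.0, 8.2]
contact_force: [-3.8, 1.2, 5.6]
width: 0.0299
grasp_force: 22.0
```

Call:
move_arm([
  [0,0,0.03,0,1],
  [0,0,0,0,1],
  [0,0,0,0,1],
])

```text
time: 24.28
position: [0.6406, -0.1076, 0.1599]
tool_rot: [179.9, -0.1, 8.2]
contact_force: [-6.7, 1.0, 11.4]
width: 0.0299
grasp_force: 22.0
```

It makes contact at the expected height (TCP 160 mm). I'll back off the press, release and lift.

Call:
move_arm([
  [0,0,-0.03,0,1],
  [0,0,0,0,0.6],
  [0,0,0,0,0.5],
  [0,0,0,0,0.4],
  [0,0,0,0,0.4],
  [0,0,0,0,0.4],
  [0,0,0,0,0.4],
  [0,0,0,0,0.4],
])

```text
time: 24.95
position: [0.6406, -0.1075, 0.1589]
tool_rot: [180.0, -0.0, 8.2]
contact_force: [-0.5, 0.4, -0.4]
width: 0.0526
grasp_force: 0.0
```

Call:
move_arm([
  [0,0,-0.3,0,0.4],
  [0,0,-0.6,0,0.4],
  [0,0,-0.8,0,0.4],
  [0,0,-0.8,0,0.3],
  [-0.8,0,0,0,0],
  [-0.9,0,0,0,0],
  [-0.9,0,0,0,0],
  [-0.9,0,0,0,0],
])

```text
time: 25.62
position: [0.5003, -0.1272, 0.2589]
tool_rot: [180.0, -0.0, 8.2]
contact_force: [0.4, -0.8, -0.4]
width: 0.0842
grasp_force: 0.0
```

Run:
```python
from h import *
to(.4252,.0647,.25,84.1)
S=snap('side','s9.png');T=snap('top','t9.png')
o=np.hstack([cv2.resize(T[90:250,220:420],(450,360)),cv2.resize(S[120:280,240:400],(350,360))]);cv2.imwrite('pics/c9.png',o[:,:,::-1])
r=(235,195,296,240);m=cv2.inRange(cv2.cvtColor(T,cv2.COLOR_RGB2HSV),(0,0,190),(180,40,255))[r[1]:r[3],r[0]:r[2]];ys,xs=np.nonzero(m);print('white',len(xs),xs.mean()+r[0],ys.mean()+r[1])
```

```text
t 25.62 pos [ 0.5003 -0.1272  0.2589] rot [180.   -0.    8.2] w 0.0842 F [ 0.4 -0.8 -0.4] units [-1.174 -5.017  0.221] twist -15.18 j6 54.5
white 385 261.27532467532467 214.03896103896105
```

View pics/c9.png

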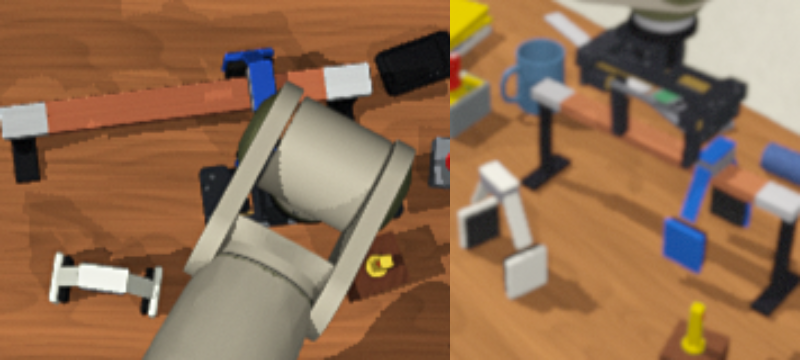

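Blue hangs square on the bar and white hasn't moved. I'll fetch white.

Call:
move_arm([
  [-0.196,-0.836,0,0,0],
  [-0.196,-0.836,0,0,0],
  [-0.196,-0.836,0,0,0],
  [-0.196,-0.836,0,0,0],
  [-0.196,-0.836,0,0,0],
  [-0.196,-0.836,0,0,0],
  [0,0,0,-1,0],
  [0,0,0,-1,0],
])

```text
time: 26.38
position: [0.427, 0.0662, 0.2595]
tool_rot: [180.0, -0.1, 18.6]
contact_force: [0.2, -1.4, 0.1]
width: 0.088
grasp_force: 0.0
```

Call:
move_arm([
  [0,0,0,-1,0],
  [0,0,0,-1,0],
  [0,0,0,-1,0],
  [0,0,0,-1,0],
  [0,0,0,-1,0],
  [0,0,0,-1,0],
  [0,0,0,-1,0],
  [0,0,0,-1,0],
])

```text
time: 27.05
position: [0.4276, 0.0647, 0.2593]
tool_rot: [180.0, -0.0, 58.4]
contact_force: [0.0, -0.6, -0.3]
width: 0.0881
grasp_force: 0.0
```

Call:
move_arm([
  [0,0,0,-1,0],
  [0,0,0,-1,0],
  [0,0,0,-1,0],
  [0,0,0,-1,0],
  [0,0,0,-1,0],
  [0,0,0,-0.18,0],
  [0,0,0,0,0],
  [0,0,0,0,0],
])

```text
time: 27.72
position: [0.4272, 0.0646, 0.2591]
tool_rot: [180.0, -0.0, 83.9]
contact_force: [0.2, 0.3, -0.1]
width: 0.0879
grasp_force: 0.0
```

Run:
```python
from h import *
to(.4252,.0647,.130,84.1)
S=snap('side');S0=cv2.imread('pics/side0.png')[:,:,::-1]
for im in(S0,S):
    m=cv2.inRange(cv2.cvtColor(np.ascontiguousarray(im),cv2.COLOR_RGB2HSV),(0,0,165),(180,45,255))[225:255,258:290];ys,xs=np.nonzero(m);print(len(xs),xs.mean()+258,ys.mean()+225)
```

```text
t 27.72 pos [0.4272 0.0646 0.2591] rot [180.   -0.   83.9] w 0.0879 F [ 0.2  0.3 -0.1] units [-0.004 -0.05   3.227] twist -0.03 j6 -1.0
293 273.10921501706486 238.1331058020478
347 274.1527377521614 238.72334293948126
```

Call:
move_arm([
  [0,-0.05,0.5,0,0],
  [0,0,0.8,0,0],
  [0,0,0.8,0,0],
  [0,0,0.7,0,0],
  [0,0,0.4,0,0],
  [0,0,0,0,0],
  [0,0,0,0,1],
  [0,0,0,0,1],
], squeeze=15)

```text
time: 28.43
position: [0.4257, 0.0647, 0.1322]
tool_rot: [179.9, 0.0, 84.0]
contact_force: [0.5, 1.1, 1.1]
width: 0.0769
grasp_force: 0.0
```

Call:
move_arm([
  [0,0,0,0,1],
  [0,0,0,0,1],
  [0,0,0,0,1],
  [0,0,0,0,1],
  [0,0,0,0,1],
  [0,0,0,0,1],
  [0,0,0,0,1],
  [0,0,0,0,1],
])

```text
time: 29.1
position: [0.425, 0.0647, 0.131]
tool_rot: [180.0, -0.0, 84.1]
contact_force: [-0.3, 0.7, -0.2]
width: 0.0297
grasp_force: 14.9
```

Call:
move_arm([
  [0,0,0,0,1],
  [0,0,0,0,1],
], squeeze=22)

```text
time: 29.27
position: [0.425, 0.0648, 0.131]
tool_rot: [180.0, -0.0, 84.1]
contact_force: [-0.1, 0.3, 0.9]
width: 0.0301
grasp_force: 21.9
```

Run:
```python
from h import *
to(.4252,.0647,.33,8.2)
```

```text
t 29.27 pos [0.425  0.0648 0.131 ] rot [180.   -0.   84.1] w 0.0301 F [-0.1  0.3  0.9] units [-1.000e-03  6.000e-03 -4.975e+00] twist 15.17 j6 -1.1
```

Call:
move_arm([
  [0,0,-0.4,0,1],
  [0,0,-0.7,0,1],
  [0,0,-0.7,0,1],
  [0,0,-0.7,0,1],
  [0,0,-0.7,0,1],
  [0,0,-0.7,0,1],
  [0,0,-0.7,0,1],
  [0,0,-0.3,0,1],
])

```text
time: 29.93
position: [0.4253, 0.0648, 0.3302]
tool_rot: [179.8, 0.0, 84.1]
contact_force: [0.7, 0.4, -1.2]
width: 0.0297
grasp_force: 21.9
```

Call:
move_arm([
  [0,0,0,0.5,1],
  [0,0,0,1,1],
  [0,0,0,1,1],
  [0,0,0,1,1],
  [0,0,0,1,1],
  [0,0,0,1,1],
  [0,0,0,1,1],
  [0,0,0,1,1],
])

```text
time: 30.6
position: [0.4247, 0.0648, 0.3267]
tool_rot: [-180.0, 0.0, 46.3]
contact_force: [1.2, -0.3, -1.1]
width: 0.0296
grasp_force: 21.9
```

Call:
move_arm([
  [0,0,0,1,1],
  [0,0,0,1,1],
  [0,0,0,1,1],
  [0,0,0,1,1],
  [0,0,0,1,1],
  [0,0,0,1,1],
  [0,0,0,1,1],
  [0,0,0,0.7,1],
])

```text
time: 31.27
position: [0.4247, 0.0648, 0.3267]
tool_rot: [-180.0, 0.1, 7.8]
contact_force: [-0.2, 0.3, -1.4]
width: 0.0295
grasp_force: 21.9
```

Run:
```python
from h import *
to(.6164,.0606,.33,8.2)
```

```text
t 31.27 pos [0.4247 0.0648 0.3267] rot [-1.8e+02  1.0e-01  7.8e+00] w 0.0295 F [-0.2  0.3 -1.4] units [ 4.733  0.755 -0.084] twist -0.08 j6 75.1
```

Call:
move_arm([
  [0.4,0.065,0,-0.1,1],
  [0.7,0.11,0,0,1],
  [0.75,0.12,0,0,1],
  [0.75,0.12,0,0,1],
  [0.75,0.12,0,0,1],
  [0.7,0.11,0,0,1],
  [0.45,0.07,0,0,1],
  [0.23,0.04,0,0,1],
])

```text
time: 31.93
position: [0.6181, 0.0628, 0.3252]
tool_rot: [-180.0, 0.1, 8.6]
contact_force: [-1.1, -0.8, -2.0]
width: 0.0297
grasp_force: 21.9
```

Call:
move_arm([
  [0,0,0,0,1],
  [0,0,0,0,1],
  [0,0,0,0,1],
  [0,0,0,0,1],
])

```text
time: 32.27
position: [0.6159, 0.0631, 0.3274]
tool_rot: [180.0, -0.0, 8.6]
contact_force: [0.4, 0.4, -1.4]
width: 0.0301
grasp_force: 21.9
```

Run:
```python
from h import *
to(.6164,.0606,.161,8.2)
S=snap('side','s10.png')
```

```text
t 32.27 pos [0.6159 0.0631 0.3274] rot [180.   -0.    8.6] w 0.0301 F [ 0.4  0.4 -1.4] units [4.00e-03 6.30e-02 4.16e+00] twist 0.08 j6 76.4
```

Call:
move_arm([
  [0,0.06,0.4,0.08,1],
  [0,0,0.6,0,1],
  [0,0,0.6,0,1],
  [0,0,0.6,0,1],
  [0,0,0.6,0,1],
  [0,0,0.5,0,1],
  [0,0,0.4,0,1],
  [0,0,0.15,0,1],
])

```text
time: 32.98
position: [0.6156, 0.0607, 0.1709]
tool_rot: [-180.0, 0.2, 8.2]
contact_force: [0.1, 0.2, -2.1]
width: 0.0294
grasp_force: 21.9
```

Call:
move_arm([
  [0,0,0,0,1],
  [0,0,0,0,1],
  [0,0,0,0,1],
])

```text
time: 33.23
position: [0.6173, 0.0606, 0.1745]
tool_rot: [180.0, -0.1, 8.2]
contact_force: [-0.2, 0.1, -1.8]
width: 0.03
grasp_force: 21.9
```

Run:
```python
from h import *
to(.6164,.0606,.161,8.2)
```

```text
t 33.23 pos [0.6173 0.0606 0.1745] rot [ 1.8e+02 -1.0e-01  8.2e+00] w 0.03 F [-0.2  0.1 -1.8] units [-0.023 -0.004  0.339] twist -0.01 j6 76.6
```

Call:
move_arm([
  [-0.02,0,0.12,0,1],
  [0,0,0.1,0,1],
  [0,0,0.06,0,1],
  [0,0,0.05,0,1],
  [0,0,0,0,1],
  [0,0,0,0,1],
])

```text
time: 33.73
position: [0.6162, 0.0604, 0.1606]
tool_rot: [180.0, -0.0, 8.2]
contact_force: [-3.8, -0.1, 5.4]
width: 0.0299
grasp_force: 22.0
```

Call:
move_arm([
  [0,0,0.03,0,1],
  [0,0,0,0,1],
  [0,0,0,0,1],
])

```text
time: 33.98
position: [0.6163, 0.0604, 0.1606]
tool_rot: [180.0, -0.1, 8.2]
contact_force: [-5.8, -1.1, 12.7]
width: 0.0296
grasp_force: 22.0
```

Call:
move_arm([
  [0,0,-0.03,0,1],
  [0,0,0,0,0.6],
  [0,0,0,0,0.5],
  [0,0,0,0,0.4],
  [0,0,0,0,0.4],
  [0,0,0,0,0.4],
  [0,0,0,0,0.4],
  [0,0,0,0,0.4],
])

```text
time: 34.65
position: [0.6161, 0.0605, 0.1597]
tool_rot: [-180.0, 0.0, 8.2]
contact_force: [1.0, -0.2, 0.6]
width: 0.0531
grasp_force: 0.0
```

Call:
move_arm([
  [0,0,-0.3,0,0.4],
  [0,0,-0.6,0,0.4],
  [0,0,-0.8,0,0.4],
  [0,0,-0.8,0,0.3],
  [-0.8,0,0,0,0],
  [-0.9,-0.5,0,0,0],
  [-0.9,-0.9,0,0,0],
  [-0.9,-0.9,0,0,0],
])

```text
time: 35.32
position: [0.4775, 0.1207, 0.2597]
tool_rot: [-180.0, -0.0, 8.1]
contact_force: [0.8, 1.3, 0.0]
width: 0.0838
grasp_force: 0.0
```

Call:
move_arm([
  [0,-1,0,0,0],
  [0,-1,0,0,0],
  [0,-1,0,0,0],
  [0,0,0,0,0],
  [0,0,0,0,0],
  [0,0,0,0,0],
])

```text
time: 35.82
position: [0.4622, 0.239, 0.2597]
tool_rot: [180.0, 0.0, 8.2]
contact_force: [-0.4, 0.3, 0.1]
width: 0.0879
grasp_force: 0.0
```

Run:
```python
from h import *
to(.587,.398,.16,12.4)
S=snap('side','s11.png');T=snap('top','t11.png')
o=np.hstack([cv2.resize(T[80:240,120:420],(450,240)),cv2.resize(S[120:300,230:430],(350,315))[:240]]) if 0 else None
a=cv2.resize(T[70:240,120:440],(790,420));b=S[130:310,230:400]
c=np.zeros((600,800,3),np.uint8);c[:420,:790]=a;c[420:600,:170]=b;cv2.imwrite('pics/c11.png',c[:,:,::-1])
```

```text
t 35.82 pos [0.4622 0.239  0.2597] rot [180.    0.    8.2] w 0.0879 F [-0.4  0.3  0.1] units [ 3.653 -3.49   2.493] twist -0.84 j6 96.3
```

View pics/c11.png

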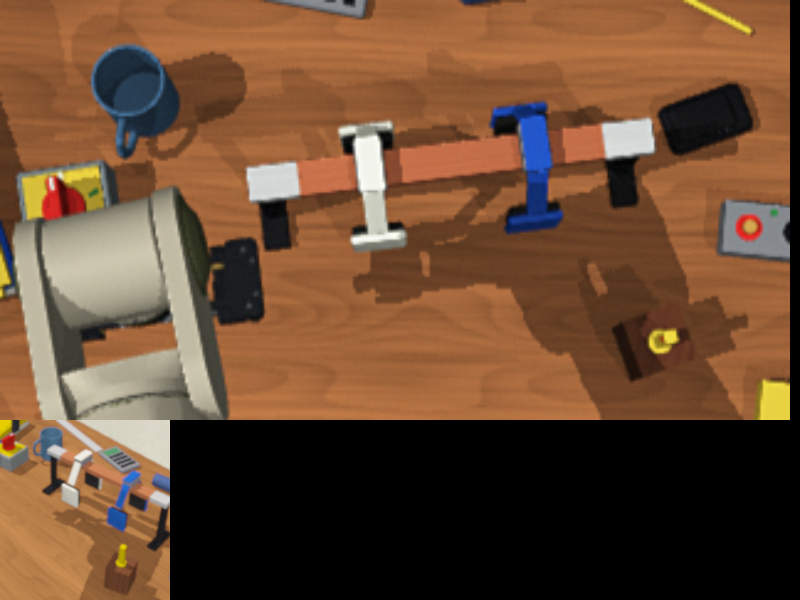

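Both headsets hang square and well apart. The tester is seated and the isolator is still off. I'll half-turn the wrist, because j6 would otherwise run to its limit, and then regrip the handle.

Call:
move_arm([
  [0,0,0,-1,0],
  [0,0,0,-1,0],
  [0,0,0,-1,0],
  [0,0,0,-1,0],
  [0,0,0,-1,0],
  [0,0,0,-1,0],
  [0,0,0,-1,0],
  [0,0,0,-1,0],
], squeeze=12)

```text
time: 36.58
position: [0.4626, 0.2381, 0.2598]
tool_rot: [180.0, 0.0, 48.3]
contact_force: [0.3, 0.0, 0.2]
width: 0.0883
grasp_force: 0.0
```

Call:
move_arm([
  [0,0,0,-1,0],
  [0,0,0,-1,0],
  [0,0,0,-1,0],
  [0,0,0,-1,0],
  [0,0,0,-1,0],
  [0,0,0,-1,0],
  [0,0,0,-1,0],
  [0,0,0,-1,0],
])

```text
time: 37.25
position: [0.4626, 0.2381, 0.2598]
tool_rot: [180.0, 0.0, 88.3]
contact_force: [-0.2, 0.6, -0.0]
width: 0.088
grasp_force: 0.0
```

Call:
move_arm([
  [0,0,0,-1,0],
  [0,0,0,-1,0],
  [0,0,0,-1,0],
  [0,0,0,-1,0],
  [0,0,0,-1,0],
  [0,0,0,-1,0],
  [0,0,0,-1,0],
  [0,0,0,-1,0],
])

```text
time: 37.92
position: [0.4626, 0.2381, 0.2599]
tool_rot: [180.0, 0.0, 128.3]
contact_force: [-0.3, -0.0, 0.3]
width: 0.0881
grasp_force: 0.0
```

Call:
move_arm([
  [0,0,0,-1,0],
  [0,0,0,-1,0],
  [0,0,0,-1,0],
  [0,0,0,-1,0],
  [0,0,0,-1,0],
  [0,0,0,-1,0],
  [0,0,0,-1,0],
  [0,0,0,-1,0],
])

```text
time: 38.58
position: [0.4626, 0.2381, 0.2598]
tool_rot: [-180.0, 0.0, 168.3]
contact_force: [-0.2, -0.6, 0.4]
width: 0.088
grasp_force: 0.0
```

Call:
move_arm([
  [0,0,0,-1,0],
  [0,0,0,-1,0],
  [0,0,0,-1,0],
  [0,0,0,-1,0],
  [0,0,0,-0.84,0],
  [0,0,0,0,0],
  [0,0,0,0,0],
])

```text
time: 39.17
position: [0.4625, 0.2385, 0.2598]
tool_rot: [-180.0, 0.0, -167.8]
contact_force: [0.3, -0.4, 0.2]
width: 0.0879
grasp_force: 0.0
```

Run:
```python
from h import *
to(.587,.398,.16,192.4)
```

```text
t 39.17 pos [0.4625 0.2385 0.2598] rot [-180.     0.  -167.8] w 0.0879 F [ 0.3 -0.4  0.2] units [-3.883  3.243  2.496] twist -0.05 j6 -87.8
```

Call:
move_arm([
  [-0.64,0.54,0,0,0],
  [-0.65,0.54,0,0,0],
  [-0.65,0.54,0,0,0],
  [-0.65,0.54,0.4,0,0],
  [-0.65,0.54,0.7,0,0],
  [-0.64,0.54,0.9,0,0],
  [0,0,0.5,0,0],
  [0,0,0,0,0],
])

```text
time: 39.83
position: [0.5807, 0.3932, 0.16]
tool_rot: [-179.9, -0.6, -167.7]
contact_force: [0.7, -0.3, -0.9]
width: 0.0882
grasp_force: 0.0
```

Call:
move_arm([
  [0,0,0,0,0],
  [0,0,0,0,0],
])

```text
time: 40.0
position: [0.5824, 0.3933, 0.1693]
tool_rot: [180.0, 0.2, -167.7]
contact_force: [0.2, 0.8, 1.0]
width: 0.0879
grasp_force: 0.0
```

Run:
```python
from h import *
to(.587,.398,.076,192.4)
```

```text
t 40.0 pos [0.5824 0.3933 0.1693] rot [ 180.     0.2 -167.7] w 0.0879 F [0.2 0.8 1. ] units [-0.136  0.09   2.333] twist -0.03 j6 -77.8
```

Call:
move_arm([
  [-0.13,0.09,0.6,0,0],
  [0,0,0.9,0,0],
  [0,0,0.75,0,0],
  [0,0,0,0,0],
  [0,0,0,0,0],
  [0,0,0,0,1],
  [0,0,0,0,1],
  [0,0,0,0,1],
])

```text
time: 40.67
position: [0.587, 0.3987, 0.0795]
tool_rot: [180.0, 0.2, -167.6]
contact_force: [-0.6, -0.5, -0.0]
width: 0.0701
grasp_force: 0.0
```

Run:
```python
from h import *
to(.587,.398,.076,192.4)
```

```text
t 40.67 pos [0.587  0.3987 0.0795] rot [ 180.     0.2 -167.6] w 0.0701 F [-0.6 -0.5 -0. ] units [ 0.005 -0.018  0.087] twist -0.01 j6 -77.6
```

Call:
move_arm([
  [0,0,0,0,1],
  [0,0,0,0,1],
  [0,0,0,0,1],
  [0,0,0,0,1],
  [0,0,0,0,1],
  [0,0,0,0,1],
  [0,0,0,0,1],
  [0,0,0,0,1],
])

```text
time: 41.33
position: [0.5861, 0.3984, 0.0766]
tool_rot: [-180.0, -0.0, -167.6]
contact_force: [-0.1, -0.2, 0.3]
width: 0.0167
grasp_force: 0.0
```

Call:
move_arm([
  [0,0,0,0,1],
  [0,0,0,0.5,1],
  [0,0,0,1,1],
  [0,0,0,1,1],
  [0,0,0,1,1],
  [0,0,0,1,1],
  [0,0,0,1,1],
  [0,0,0,1,1],
])

```text
time: 42.0
position: [0.5859, 0.4004, 0.0767]
tool_rot: [179.8, -0.0, 159.7]
contact_force: [2.3, 11.6, -3.7]
width: 0.0139
grasp_force: 12.0
```

Call:
move_arm([
  [0,0,0,1,1],
  [0,0,0,1,1],
  [0,0,0,1,1],
  [0,0,0,1,1],
  [0,0,0,1,1],
  [0,0,0,1,1],
  [0,0,0,0.5,1],
  [0,0,0,0,1],
])

```text
time: 42.67
position: [0.5869, 0.4017, 0.0768]
tool_rot: [179.5, -0.1, 127.3]
contact_force: [9.9, 18.3, -8.6]
width: 0.0145
grasp_force: 12.0
```

Run:
```python
from h import *
to(.587,.398,.076,124);o=sensors.get_obs();print(o['wrist_torque'],o['grasp_force'])
```

```text
t 42.67 pos [0.5869 0.4017 0.0768] rot [ 1.795e+02 -1.000e-01  1.273e+02] w 0.0145 F [ 9.9 18.3 -8.6] units [-0.075 -0.055  0.019] twist 0.66 j6 -12.5
[ 2.82646952 -1.37989208  0.01660957] 11.998878671438433
```

Call:
move_arm([
  [0,0,0,0.4,1],
  [0,0,0,0,1],
  [0,0,0,0,1],
  [0,0,0,0,0],
  [0,0,0,0,0],
  [0,0,0,0,0],
  [0,0,0,0,0],
  [0,0,0,0,0],
])

```text
time: 43.33
position: [0.5862, 0.3981, 0.0767]
tool_rot: [-180.0, 0.0, 125.4]
contact_force: [-0.0, 0.1, -0.3]
width: 0.045
grasp_force: 0.0
```

Call:
move_arm([
  [0,0,-1,0,0],
  [0,0,-1,0,0],
  [0,0,-1,0,0],
  [0,0,-1,0,0],
  [1,-1,0,0,0],
  [1,-1,0,0,0],
  [1,-1,0,0,0],
  [0,0,0,0,0],
])

```text
time: 44.0
position: [0.4563, 0.4204, 0.2368]
tool_rot: [-179.8, -0.1, 125.6]
contact_force: [-0.4, -0.3, 0.6]
width: 0.088
grasp_force: 0.0
```

Run:
```python
from h import *
to(.4,.3,.24,127)
S=snap('side');T=snap('top')
a=cv2.resize(T[70:250,110:470],(800,400),interpolation=cv2.INTER_CUBIC)
b=cv2.resize(T[125:190,110:180],(210,195),interpolation=cv2.INTER_CUBIC);d=cv2.resize(S[130:310,220:400],(195,195))
c=np.zeros((600,800,3),np.uint8);c[:400]=a;c[402:597,:210]=b;c[402:597,220:415]=d;cv2.imwrite('pics/c12.png',c[:,:,::-1])
```

```text
t 44.0 pos [0.4563 0.4204 0.2368] rot [-1.798e+02 -1.000e-01  1.256e+02] w 0.088 F [-0.4 -0.3  0.6] units [-1.627 -2.898 -0.079] twist -0.28 j6 -3.8
```

View pics/c12.png

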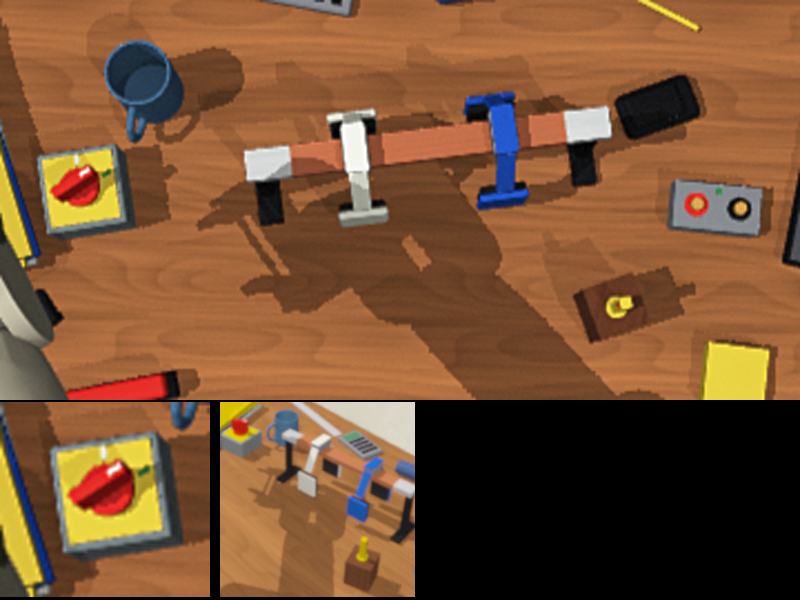

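The handle points to green, but the margin is uncertain. I'll regrip it and push it firmly against the end stop.

Run:
```python
from h import *
to(.5862,.3985,.15,125.4)
```

```text
t 44.1 pos [0.462  0.4196 0.2375] rot [180.    0.  125.5] w 0.0881 F [-0.5 -0.2  0.2] units [-2.23   2.223  2.186] twist 0.01 j6 -3.9
```

Call:
move_arm([
  [-0.75,0.74,0,0,0],
  [-0.74,0.74,0,0,0],
  [-0.74,0.74,0,0,0],
  [0,0,0.6,0,0],
  [0,0,0.8,0,0],
  [0,0,0.6,0,0],
  [0,0,0,0,0],
  [0,0,0,0,0],
])

```text
time: 44.77
position: [0.587, 0.3974, 0.1561]
tool_rot: [-179.9, -0.0, 125.3]
contact_force: [0.3, 1.1, 1.2]
width: 0.0881
grasp_force: 0.0
```

Run:
```python
from h import *
to(.587,.3993,.077,125.4)
```

```text
t 44.77 pos [0.587  0.3974 0.1561] rot [-179.9   -0.   125.3] w 0.0881 F [0.3 1.1 1.2] units [0.039 0.029 1.978] twist -0.02 j6 -10.6
```

Call:
move_arm([
  [0.04,0.03,0.6,0,0],
  [0,0,0.8,0,0],
  [0,0,0.55,0,0],
  [0,0,0,0,0],
  [0,0,0,0,1],
  [0,0,0,0,1],
  [0,0,0,0,1],
  [0,0,0,0,1],
])

```text
time: 45.43
position: [0.587, 0.4005, 0.081]
tool_rot: [179.8, 0.0, 125.4]
contact_force: [0.4, -0.6, 0.8]
width: 0.0632
grasp_force: 0.0
```

Call:
move_arm([
  [0,0,0,0,1],
  [0,0,0,0,1],
  [0,0,0,0,1],
  [0,0,0,0,1],
  [0,0,0,0,1],
  [0,0,0,0,1],
  [0,0,0,0,1],
  [0,0,0,0,1],
])

```text
time: 46.1
position: [0.5876, 0.4011, 0.0787]
tool_rot: [179.7, 0.0, 125.4]
contact_force: [8.2, 6.7, -3.3]
width: 0.0138
grasp_force: 12.0
```

Call:
move_arm([
  [0,0,0,0.5,1],
  [0,0,0,0.5,1],
  [0,0,0,0,1],
  [0,0,0,0,1],
])

```text
time: 46.43
position: [0.5876, 0.4013, 0.0788]
tool_rot: [179.7, -0.0, 120.4]
contact_force: [11.0, 8.9, -5.7]
width: 0.014
grasp_force: 12.0
```

Run:
```python
from h import *
to(.587,.3993,.077,125.4);o=sensors.get_obs();print(o['wrist_torque'],o['grasp_force'],o['tau'])
```

```text
t 46.43 pos [0.5876 0.4013 0.0788] rot [179.7  -0.  120.4] w 0.014 F [11.   8.9 -5.7] units [-0.035 -0.038  0.044] twist -1.0 j6 -5.5
[ 1.16145538 -1.50862508  0.19400231] 11.999561620177701 [ -0.8179193  -64.21627522 -21.72158539  -0.55443116   2.95370892
   0.28431161]
```

The wrist torque about z rose to 0.19 N m, well above the 0.06 N m friction, so the handle is on its end stop. I'll release and retreat.

Call:
move_arm([
  [0,0,0,0,0],
  [0,0,0,0,0],
  [0,0,0,0,0],
  [0,0,0,0,0],
  [0,0,0,0,0],
  [0,0,0,0,0],
  [0,0,-0.5,0,0],
  [0,0,-1,0,0],
])

```text
time: 47.1
position: [0.5842, 0.3991, 0.1342]
tool_rot: [-179.4, -0.1, 120.4]
contact_force: [0.3, 0.4, 0.2]
width: 0.0658
grasp_force: 0.0
```

Call:
move_arm([
  [0,0,-1,0,0],
  [0,0,-1,0,0],
  [0,0,-0.5,0,0],
  [1,-1,0,0,0],
  [1,-1,0,0,0],
  [0.9,-0.9,0,0,0],
  [0,0,0,0,0],
  [0,0,0,0,0],
])

```text
time: 47.77
position: [0.4637, 0.4324, 0.2395]
tool_rot: [180.0, 0.0, 120.5]
contact_force: [0.1, -0.4, -0.2]
width: 0.0881
grasp_force: 0.0
```

Run:
```python
from h import *
S=snap('side');T=snap('top')
a=cv2.resize(T[70:250,110:470],(800,400),interpolation=cv2.INTER_CUBIC)
b=cv2.resize(T[125:190,110:180],(210,195),interpolation=cv2.INTER_CUBIC);d=cv2.resize(S[130:310,220:400],(195,195))
c=np.zeros((600,800,3),np.uint8);c[:400]=a;c[402:597,:210]=b;c[402:597,220:415]=d;cv2.imwrite('pics/c13.png',c[:,:,::-1])
```

```text
(no output)
```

View pics/c13.png

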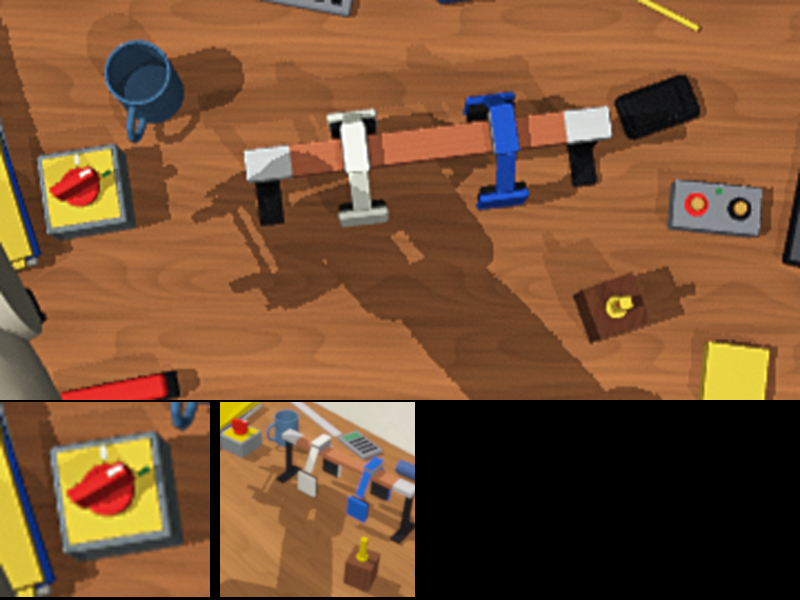

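The handle points straight at the green mark, both headsets hang still and apart, and the tester is upright in its block. I'm handing in.

```bash
python3 -c "
from workcell import robot;print(robot.sign_off())"
```

```text
the job is handed in; nothing more can be done
None
```

The job is handed in (no verdict came back): isolator off, red then black stud touched, tester back in its block, both headsets present (blue and white) hung on the rail, and the isolator turned on to its end stop.

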